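# Make up two manicure kits

## Task

Make up two manicure kits from the stock lying on the chest of drawers: the nail file, the round tin and the tall slim polish bottle go in the long rectangular tray; the tweezers and the squat square polish bottle go in the round steel dish. Everything must rest wholly inside, directly on the floor of its own container and not on another thing or on the rim, with file and tweezers lying flat and the tin (lid up) and both bottles standing upright. Never tip a bottle over, and leave the lotion bottle and the cream jar where they are.

Things in the scene. Friction and masses are not known exactly. Their poses are not given: they have to be found in the camera images.
- tray: long rectangular open tray of white plastic, fixed to the chest top (does not move), 200 x 136 mm outside, 22 mm high, side walls 3 mm thick (inside about 194 x 130 mm), inner floor 4 mm above the chest top. Origin: centre of its underside, on the chest top (z = 0). x: along its long side, y: along its short side, z: up
- dish: round steel dish, open on top, fixed to the chest top (does not move), 152 mm across the rim and 20 mm high, wall 3 mm, flat round inner floor 4 mm above the chest top, about 140 mm across. Origin: centre of its underside, z up
- file: blue nail file, a flat straight bar 150 x 18 x 5 mm (18 g or so), lying flat. Origin: centre of its underside, at mid-length. x: along its length, y: across its width, z: up through its thickness
- tweezers: steel tweezers lying flat, 95 mm long, 10 mm wide, 9 mm high (25 g or so), rigid: they do not squeeze shut. Origin: centre of the underside, about mid-length (45 mm to the tips at +x, 47 mm to the closed end at -x). x: along the length, y: across the width, z: up
- tin: closed round metal tin of petroleum jelly, 48 mm in diameter, 24 mm high (45 g or so), standing lid up. Origin: centre of its underside, z up
- tall_bottle: tall slim nail polish bottle, closed, standing: round glass body 26 mm in diameter and 50 mm high, above it a black round cap 15 mm in diameter, 85 mm high in all (60 g or so). Origin: centre of its underside, z up
- square_bottle: squat square nail polish bottle, closed, standing: glass body 34 x 34 mm and 30 mm high, above it a black round cap 15 mm in diameter, 54 mm high in all (70 g or so). Origin: centre of its underside, x and y square to its side faces, z up
- lotion: bystander: white pump bottle of lotion, 50 mm in diameter, 108 mm high, loose, beyond the stock. Origin: centre of its underside. Leave alone
- cream_jar: bystander: white cream jar with a black lid, 60 mm in diameter, 50 mm high, loose, beyond the stock. Origin: centre of its underside. Leave alone
Things that resemble listed ones, but are neither listed nor needed, are in the scene too. Several things have the shape of the file; the one meant has the colours described above. Leave any blue look-alike of the square_bottle alone.

How it is judged:
At the end, for the whole second after the job is handed in: File, tin and tall bottle in the tray, tweezers and square bottle in the dish: each within the walls and on the container floor (tin and bottles less than 4 to 5 mm above it), file and tweezers level (either way up) and tin and bottles upright within 0.12 rad, all under 10 mm/s (x of file in the frame of tray between -0.026 and 0.026 m and y of file in the frame of tray between -0.058 and 0.058 m and z of file in the frame of tray below 0.012 m and x of tin in the frame of tray between -0.076 and 0.076 m and y of tin in the frame of tray between -0.044 and 0.044 m and z of each of tin, tall_bottle in the frame of tray below 0.008 m and x of tall_bottle in the frame of tray between -0.087 and 0.087 m and y of tall_bottle in the frame of tray between -0.055 and 0.055 m and horizontal distance between tweezers and dish below 0.055 m and z of tweezers in the frame of dish below 0.016 m and horizontal distance between square_bottle and dish below 0.058 m and z of square_bottle in the frame of dish below 0.009 m and angle between the z axis of file and the z axis of tray, either way round below 0.12 rad and angle between the z axis of tweezers and the z axis of dish, either way round below 0.12 rad and angle between each of tin, tall_bottle, square_bottle's own z axis and vertical below 0.12 rad and linear speed of each of file, tin, tall_bottle, tweezers, square_bottle below 0.01 m/s); the robot touches nothing.
It fails at once if a polish bottle is tipped by more than 0.6 rad (angle between any of tall_bottle, square_bottle's own z axis and vertical above 0.6 rad).
It fails at once if the lotion bottle or the cream jar is moved by more than 15 mm (distance of any of lotion, cream_jar from where it was at the start of the episode above 0.015 m).
It also fails if it takes over 120 s, if anything falls off the work surface, if the arm or the gripper's body presses on something with over 40 N, if the wrist force passes 120 N, or if a joint passes its speed limit or range.

## Robot

A 6-joint arm with a two-finger parallel gripper is mounted at the origin on the work surface. World frame = base frame: x ahead of the robot, y to its left, z up, the work surface at z = 0. Lengths are in m, angles in rad, forces in N, time in s.
With the tool pointing down it reaches from about 0.325 to 0.75 m from the base axis. Payload 7.6 kg.
Tool frame: the origin (TCP) lies between the finger pads; the fingertips stand 17 mm ahead of it and the grasp point (between the pads) lies 2 mm behind it; z points along the fingers, y is the line along which they close (so a half turn about z gives the same grasp; the last joint's range is limited). The gripper opens to 85 mm and grips with 20 to 120 N. Pads are 22 mm wide; open, the fingers measure 114 mm over their backs; the gripper's body (76 mm by 85 mm) begins 54 mm behind the grasp point. The pads swing forward as they close: fully open they stand 13 mm farther back than shut.
Start: joints at [-1.39, 0.052, 1.401, -0, 1.689, -0.07], TCP at [0.13, -0.509, 0.248] pointing down, gripper open.
Joint ranges: [-2.9, 2.9], [-0.91, 2.17], [0.12, 2.37], [-1.06, 4.2], [0.26, 2.73], [-2.93, 2.93]. Speed limits (rad/s): [2.57, 2.57, 3.01, 3.14, 3.14, 3.14].

## Interface

Orientations are given as a unit quaternion [w, x, y, z].
In Python, from bench import env gives the robot as it stands.
- The arm moves only by the tool servo_tool, never from a script. Its argument "motion" is a list of rows, each an object of numbers: "rx", "ry", "rz": the turn, a rotation vector about the world's x, y, z in degrees; "dx", "dy", "dz": the shift along the world's x, y, z in mm; "gripper": the opening, from -1 (shut) to 1 (fully open). In form: [{"rx": .., "ry": .., "rz": .., "dx": .., "dy": .., "dz": .., "gripper": ..}, ...]. A call has 1 to 5 rows; each row is the pose to reach, as a shift and turn from the pose commanded when the call began; what a row does not reach only later rows make up. A row lasts 1/12 s, in which the tool goes at most 41.7 mm and 7.16 degrees, less where a joint would pass 70% of its speed; a pose out of reach is approached as far as the arm can. A call with a gripper value outside its range is refused whole. The fingers move at their own pace and stop on an object; "newtons" is the grip in N (left out, the last holds). Time passes only in rows, so rows that repeat a pose let the fingers close. It gives the time, the measured TCP pose, the force, the opening and the grip force at its end, in the units of the state.
- env.state(): the state, without advancing time (a new reading comes with each control period).
- env.grab_frame(name): name is "side" or "top" or "wrist"; returns a dict with "image" (400x640x3 uint8, red, green, blue), "fx", "fy", "cx", "cy" (pixels), "R" (3x3) and "t" (3): a world point X has camera coordinates R X + t. Camera axes: x right, y down, z forward; pixel columns grow to the right and rows downward; lengths in m; the calibration is good to about 2 mm. The wrist camera is an equidistant fisheye: a pixel r from the principal point sees the ray r / f radians off the axis. A picture is of the moment at which its call begins. There is no depth.
- env.sign_off(): hands the job in; it is judged then, once.
Trained networks look in a picture, given as the dict that the camera call returned (one of the last four; its "shot" number tells which), for a name from the list of things; names that differ only in an ending like _2 or _b are one class to them, and where a whole thing is asked for, a point or a joint stands for the part that bears it (a point fixed in the world has none). Each returns a list of dicts, best first, with "confidence" (0 to 1); they miss things now and then, are a little off and sometimes report something else, mostly with a low value. They report only what shows in the picture. A call takes as long as a camera call. They do not tell look-alikes from the thing itself.
- env.regions_of(picture, name): "region" (400x640 bool, what is visible of it) and "rect" ([left, top, width, height] in pixels, round what is visible of it).
- env.spot_point(picture, name): "location" ([column, row] in pixels: a listed point, or the origin of a listed thing).
The state is a dict: "t": time; "qpos": joint angles; "joint_vel": joint speeds; "joint_torque": joint torques, N m; "ee_pos": TCP position; "tcp_rot": TCP orientation; "contact_force": force on the tool from outside, world axes, zero at the start; "moment": the same for the moment, N m; "gripper_width": opening from 0.0 (shut) to 1.0 (fully open); "grip_force": force on a finger pad.
Only numpy, scipy, OpenCV 4.12 (cv2) and the standard library are available. Lean on these libraries where they do the work, as an engineer would, in place of code of your own. Each camera call takes 0.05 s, during which the arm holds its last target. There are 200 camera calls.

## Working session

There is one attempt and no reset: what is moved stays moved. The work goes in short steps, Python scripts to look and compute and a tool call to move; the robot and the scene stay as the last step left them, time stands still between calls to the robot, and variables do not carry over. Pictures are saved under pics/ and viewed, at most 14 in all, crops included, and the job is handed in when it is done.

Besides the shell and the picture viewer there is one more tool, called after "Call:" by a JSON object that holds its "fn" and its "kwargs". servo_tool: Moves the arm, as the interface text tells. Its arguments: {"type":"object","properties":{"motion":{"type":"array","items":{"type":"object","properties":{"rx":{"type":"number"},"ry":{"type":"number"},"rz":{"type":"number"},"dx":{"type":"number"},"dy":{"type":"number"},"dz":{"type":"number"},"gripper":{"type":"number"}}}},"newtons":{"type":"number"}},"required":["motion"]}

```bash
mkdir -p pics; ls; cat > h.py <<'E'
from bench import env
import numpy as np, cv2
def ray(p,uv):
    R=np.array(p["R"]);t=np.array(p["t"]);C=-R.T@t
    x=(uv[0]-p["cx"])/p["fx"];y=(uv[1]-p["cy"])/p["fy"]
    if p.get("fish"):
        r=np.hypot(x,y);s=np.sin(r)/r if r>1e-9 else 1;d=np.array([x*s,y*s,np.cos(r)])
    else: d=np.array([x,y,1.])
    return C,R.T@d
def at(p,uv,z):
    C,d=ray(p,uv);return C+d*(z-C[2])/d[2]
def grab(n):
    p=env.grab_frame(n);p["fish"]=n=="wrist";return p
def save(p,f): cv2.imwrite("pics/"+f,cv2.cvtColor(np.asarray(p["image"]),cv2.COLOR_RGB2BGR))
E
python3 - <<'E'
from h import *
p=grab("top");save(p,"top0.png");s=grab("side");save(s,"side0.png")
print({k:v for k,v in p.items() if k not in("image","fish")})
N="tray dish file tweezers tin tall_bottle square_bottle lotion cream_jar".split()
for n in N:
    for q,nm in((p,"top"),(s,"side")):
        r=env.regions_of({k:v for k,v in q.items() if k!="fish"},n)
        for o in r[:4]:
            m=np.asarray(o["region"]).astype(np.uint8);M=cv2.moments(m,True)
            if M["m00"]<5: continue
            c=(M["m10"]/M["m00"],M["m01"]/M["m00"])
            a=.5*np.arctan2(2*M["mu11"],M["mu20"]-M["mu02"])
            e=at(q,(c[0]+10*np.cos(a),c[1]+10*np.sin(a)),0)-at(q,c,0)
            print(n,nm,round(o["confidence"],2),np.round(c),o["rect"],np.round(at(q,c,0)[:2],3),"ang",round(np.degrees(np.arctan2(e[1],e[0]))))
print(env.state()["t"])
E
```

```text
pics
{'fx': 404.9274624675027, 'fy': 404.9274624675027, 'cx': 324.6071169988264, 'cy': 200.86738035432006, 'R': array([[-6.66188991e-04, -9.99654392e-01,  2.62802759e-02],
       [-9.91448444e-01, -2.76924198e-03, -1.30469595e-01],
       [ 1.30497280e-01, -2.61424560e-02, -9.91103946e-01]]), 't': array([-0.01372511,  0.51980641,  0.74212574]), 'shot': 1}
tray top 0.92 [466. 198.] [420.7, 142.3, 93.2, 114.5] [ 0.532 -0.3  ] ang -168
tray side 0.59 [349. 305.] [285.6, 260.3, 131.4, 90.7] [ 0.534 -0.293] ang 1
dish top 0.63 [178. 217.] [141.6, 178.1, 74.0, 75.9] [0.491 0.275] ang -66
dish top 0.42 [371. 179.] [354.8, 164.3, 28.0, 30.3] [ 0.569 -0.109] ang -53
dish side 0.97 [270. 157.] [242.8, 140.6, 58.8, 33.7] [0.496 0.283] ang -10
file top 0.85 [280. 301.] [271.9, 260.1, 16.4, 76.9] [0.328 0.073] ang -7
file top 0.74 [309. 233.] [273.9, 222.6, 78.8, 19.1] [0.46  0.016] ang -99
file top 0.61 [389. 305.] [352.8, 302.2, 71.7, 8.9] [ 0.321 -0.139] ang -85
file side 0.91 [220. 210.] [187.1, 206.5, 65.6, 10.4] [0.335 0.074] ang -7
file side 0.68 [227. 272.] [214.6, 245.4, 26.4, 51.2] [ 0.
[... 778 characters left out ...]
326.9, 157.7, 17.2, 17.3] [0.653 0.187] ang -106
square_bottle side 0.61 [322. 204.] [315.8, 189.9, 14.7, 26.8] [0.573 0.032] ang 70
square_bottle side 0.28 [278. 217.] [270.3, 196.2, 14.7, 39.1] [0.462 0.01 ] ang -99
square_bottle side 0.2 [269. 157.] [240.3, 141.6, 57.9, 34.1] [0.494 0.283] ang -10
lotion top 0.77 [232.  92.] [216.8, 70.8, 27.8, 39.2] [0.751 0.176] ang -150
lotion side 0.6 [425. 235.] [411.7, 220.5, 26.0, 32.5] [ 0.758 -0.144] ang 60
lotion side 0.56 [368. 151.] [358.1, 127.8, 19.9, 41.3] [0.764 0.235] ang 68
cream_jar top 0.91 [401.  94.] [384.7, 75.9, 34.4, 38.5] [ 0.751 -0.173] ang -28
cream_jar side 0.75 [424. 235.] [410.5, 218.9, 28.9, 33.9] [ 0.758 -0.144] ang 61
1.0
```

```bash
python3 -c "
import cv2
a=cv2.imread('pics/top0.png');b=a[50:340,120:540]
cv2.imwrite('pics/top0c.png',cv2.resize(b,(798,551),interpolation=cv2.INTER_CUBIC))"
```

```text
(no output)
```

View pics/top0c.png

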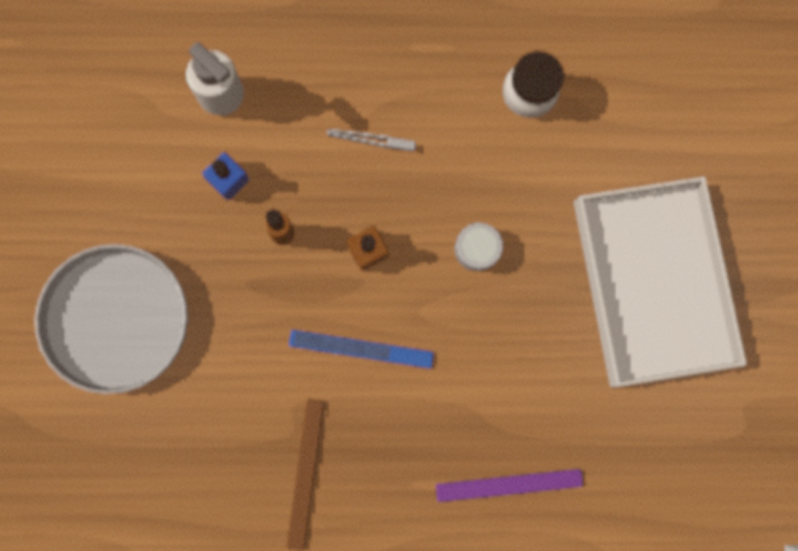

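View pics/side0.png

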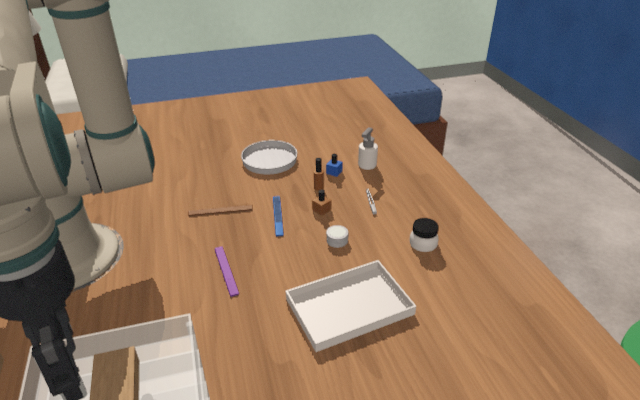

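Candidates for the file are blue (309,233), purple (389,305) and brown (280,301), so the blue one fits. For the square bottle they are amber (313,180) and the blue look-alike (238,142), so the amber one fits. The tweezers are at (315,123), the tin at (371,179) and the tall bottle at (267,169). The tray is on the right and the dish on the left.

```bash
cat >> h.py <<'E'
def raw(q): return {k:v for k,v in q.items() if k!="fish"}
def rect3(q,mask,z):
    """min-area rectangle of mask's contour projected on plane z: centre, (long,short) mm, angle of long axis deg"""
    c=max(cv2.findContours(mask.astype(np.uint8),cv2.RETR_EXTERNAL,cv2.CHAIN_APPROX_NONE)[0],key=cv2.contourArea)
    P=np.array([at(q,x[0],z)[:2] for x in c],np.float32)*1000
    (cx,cy),(w,h),a=cv2.minAreaRect(P)
    if w<h: w,h,a=h,w,a+90
    return np.round([cx,cy,w,h,(a+90)%180-90],1)
E
python3 - <<'E'
from h import *
p=grab("top")
hsv=cv2.cvtColor(np.asarray(p["image"]),cv2.COLOR_RGB2HSV)
m=np.zeros((400,640),np.uint8);b=cv2.inRange(hsv,(100,90,40),(125,255,255));m[215:250,265:360]=b[215:250,265:360]
print("file",rect3(p,m>0,.005))
for n,z in(("tray",.022),("dish",.020),("tweezers",.005),("tin",.02)):
    for o in env.regions_of(raw(p),n)[:1]: print(n,o["rect"],rect3(p,np.asarray(o["region"]),z))
m=cv2.inRange(hsv,(0,0,0),(179,255,55));n,l,st,c=cv2.connectedComponentsWithStats(m)
for i in range(1,n):
    if 10<st[i,4]<400: print("dark",st[i],np.round(c[i],1),np.round(at(p,c[i],.085)[:2],3),np.round(at(p,c[i],.054)[:2],3))
for n in("tall_bottle","square_bottle","tweezers","tin"):
    for o in env.spot_point(raw(p),n)[:3]: print(n,o["confidence"],np.round(o["location"]),np.round(at(p,o["location"],0)[:2],3))
# tray interior corners
s=env.state();print(s["ee_pos"],s["tcp_rot"],s["t"],s["gripper_width"])
p=grab("wrist");print(p["R"],p["t"],p["fx"],p["cx"],p["cy"])
E
```

```text
file [451.8 -33.3  47.9  14.9  80.6]
tray [422.2, 145.7, 92.8, 109.7] [ 530.9 -291.9  200.   142.8    9.2]
dish [141.0, 176.5, 75.9, 82.8] [489.7 268.5 150.  148.7 -43.8]
tweezers [292.1, 116.3, 49.0, 12.3] [684.2   5.6  94.9  13.1  82. ]
tin [358.3, 166.0, 23.8, 26.7] [ 566.5 -105.2   46.3   43.6   -0.7]
dark [235 138   5   5  14] [237.4 140.7] [0.623 0.146] [0.632 0.152]
dark [264 165   4   5  13] [265.8 167.7] [0.573 0.094] [0.58  0.098]
dark [289 396  39   4 109] [308.3 397.8] [0.179 0.016] [0.169 0.016]
tall_bottle 0.53 [270. 172.] [0.583 0.097]
square_bottle 0.78 [241. 146.] [0.635 0.155]
square_bottle 0.74 [310. 184.] [0.558 0.014]
square_bottle 0.48 [367. 179.] [ 0.569 -0.099]
tweezers 0.77 [318. 124.] [ 0.683 -0.001]
tin 0.67 [369. 180.] [ 0.568 -0.105]
[ 0.13033229 -0.50859191  0.24832742] [ 6.44311011e-05  9.92145167e-01  1.25091821e-01 -4.66528493e-06] 1.45 1.0001092963822535
[[ 2.48184925e-01 -9.68712648e-01  2.19982624e-04]
 [-9.22293258e-01 -2.36222775e-01  3.05898590e-01]
 [-2.96275868e-01 -7.61223071e-02 -9.52064076e-01]] [-0.5255094  -0.04021646  0.38109625] 309.70691628693146 321.76324619292905 192.77317929007233
```

Call:
{"fn": "servo_tool", "kwargs": {"motion": [{"dx":33,"dy":35,"rz":7},{"dx":62,"dy":65,"rz":13},{"dx":90,"dy":95,"rz":19},{"dx":115,"dy":127,"rz":25},{"dx":140,"dy":160,"rz":31}]}}

```text
invalid input at $.motion[0]: expected keys rx, ry, rz, dx, dy, dz, gripper
```

Call:
{"fn": "servo_tool", "kwargs": {"motion": [{"dx":23,"dy":33,"rz":6},{"dx":45,"dy":66,"rz":12},{"dx":65,"dy":100,"rz":18},{"dx":85,"dy":135,"rz":24},{"dx":105,"dy":170,"rz":30}]}}

```text
invalid input at $.motion[0]: expected keys rx, ry, rz, dx, dy, dz, gripper
```

Call:
{"fn": "servo_tool", "kwargs": {"motion": [{"dx":17,"dy":38,"rz":2},{"dx":34,"dy":76,"rz":4},{"dx":51,"dy":114,"rz":5.6},{"dx":68,"dy":150,"rz":5.6},{"dx":85,"dy":185,"rz":5.6}]}}

```text
invalid input at $.motion[0]: expected keys rx, ry, rz, dx, dy, dz, gripper
```

```bash
cat >> h.py <<'E'
def pose():
    s=env.state();w,x,y,z=s["tcp_rot"]
    from scipy.spatial.transform import Rotation as Ro
    R=Ro.from_quat([x,y,z,w]).as_matrix()
    return "t %.2f tcp %s close %.1f tilt %s width %.3f grip %.1f F %s"%(s["t"],np.round(np.array(s["ee_pos"])*1000,1),np.degrees(np.arctan2(R[1,1],R[0,1])),np.round(R[:2,2],3),s["gripper_width"],s["grip_force"],np.round(s["contact_force"],1))
E
python3 - <<'E'
from h import *
print(pose());p=grab("wrist");save(p,"w1.png")
for n in("file","tin","tall_bottle","square_bottle","tweezers"):
    for o in env.regions_of(raw(p),n)[:3]:
        m=np.asarray(o["region"]);print(n,round(o["confidence"],2),o["rect"],rect3(p,m,.005))
E
```

```text
t 1.50 tcp [ 130.3 -508.6  248.3] close -75.6 tilt [ 0. -0.] width 1.000 grip 0.0 F [ 0.   0.1 -0.2]
file 0.52 [18.9, 0.5, 9.0, 20.9] [283.7  79.5  42.8  35.5  -4.8]
```

View pics/w1.png

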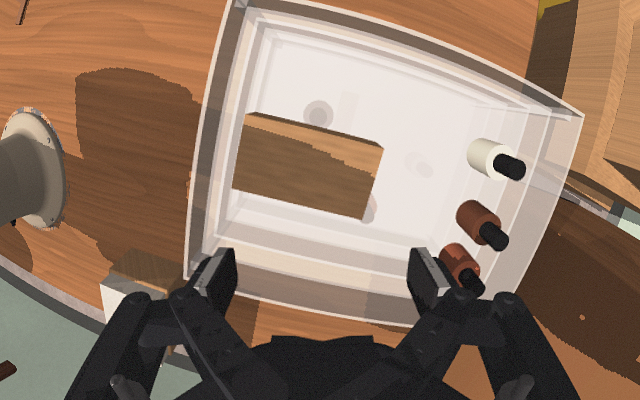

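The picture still shows the start pose, over an organiser box holding other bottles. The move was refused because every row needs all the keys.

Call:
{"fn": "servo_tool", "kwargs": {"motion": [{"rx":0,"ry":0,"rz":7,"dx":28,"dy":29,"dz":0,"gripper":1},{"rx":0,"ry":0,"rz":14,"dx":56,"dy":58,"dz":0,"gripper":1},{"rx":0,"ry":0,"rz":21,"dx":84,"dy":89,"dz":0,"gripper":1},{"rx":0,"ry":0,"rz":26,"dx":112,"dy":120,"dz":0,"gripper":1},{"rx":0,"ry":0,"rz":31,"dx":140,"dy":150,"dz":0,"gripper":1}]}}

```text
t: 2.22
ee_pos: [0.2711, -0.357, 0.2484]
tcp_rot: [0.0, 0.922, 0.387, 0.0]
contact_force: [0.2, -0.2, 0.1]
gripper_width: 0.999
grip_force: 0.0
```

Call:
{"fn": "servo_tool", "kwargs": {"motion": [{"rx":0,"ry":0,"rz":6,"dx":23,"dy":34,"dz":0,"gripper":1},{"rx":0,"ry":0,"rz":12,"dx":45,"dy":68,"dz":0,"gripper":1},{"rx":0,"ry":0,"rz":18,"dx":65,"dy":102,"dz":0,"gripper":1},{"rx":0,"ry":0,"rz":24,"dx":85,"dy":136,"dz":0,"gripper":1},{"rx":0,"ry":0,"rz":30,"dx":105,"dy":170,"dz":0,"gripper":1}]}}

```text
t: 2.63
ee_pos: [0.3759, -0.1868, 0.2486]
tcp_rot: [0.0, 0.79, 0.613, 0.0]
contact_force: [0.0, -0.6, -0.3]
gripper_width: 1.001
grip_force: 0.0
```

Call:
{"fn": "servo_tool", "kwargs": {"motion": [{"rx":0,"ry":0,"rz":2,"dx":10,"dy":36,"dz":0,"gripper":1},{"rx":0,"ry":0,"rz":4,"dx":20,"dy":72,"dz":0,"gripper":1},{"rx":0,"ry":0,"rz":5.6,"dx":32,"dy":108,"dz":0,"gripper":1},{"rx":0,"ry":0,"rz":5.6,"dx":45,"dy":144,"dz":0,"gripper":1},{"rx":0,"ry":0,"rz":5.6,"dx":55,"dy":174,"dz":0,"gripper":1}]}}

```text
t: 3.05
ee_pos: [0.4307, -0.0122, 0.2486]
tcp_rot: [0.0, 0.76, 0.65, 0.0]
contact_force: [0.6, -0.3, 0.5]
gripper_width: 0.998
grip_force: 0.0
```

```bash
python3 - <<'E'
from h import *
print(pose());p=grab("wrist");save(p,"w2.png")
for n in("file","tin","tall_bottle","square_bottle","tweezers"):
    for o in env.regions_of(raw(p),n)[:3]:
        m=np.asarray(o["region"]);print(n,round(o["confidence"],2),o["rect"],rect3(p,m,.005))
E
```

```text
t 3.05 tcp [430.7 -12.2 248.6] close -9.0 tilt [0.001 0.   ] width 0.998 grip 0.0 F [ 0.6 -0.3  0.5]
file 0.85 [178.6, 98.1, 112.4, 24.7] [333.8  69.6 149.1  18.8  -7.1]
file 0.63 [332.2, 75.6, 22.0, 121.0] [460.   13.7 148.2  18.8  80.7]
file 0.58 [237.4, 209.9, 43.3, 94.0] [ 322.5 -138.4  151.4   20.3  -84.9]
tin 0.71 [416.3, 199.8, 34.7, 38.3] [ 570.1 -114.5   58.1   47.7  -65.1]
tall_bottle 0.94 [422.1, 46.6, 42.9, 22.8] [600.2 101.2  60.7  27.1  10.9]
square_bottle 0.88 [411.4, 112.8, 35.6, 37.3] [569.3   4.3  44.1  42.8 -62.6]
square_bottle 0.73 [449.9, 0.0, 41.4, 28.1] [650.5 161.1  57.8  41.6  44.5]
tweezers 0.62 [502.2, 90.8, 11.9, 68.2] [684.5   3.1  91.   16.5  83.6]
```

View pics/w2.png

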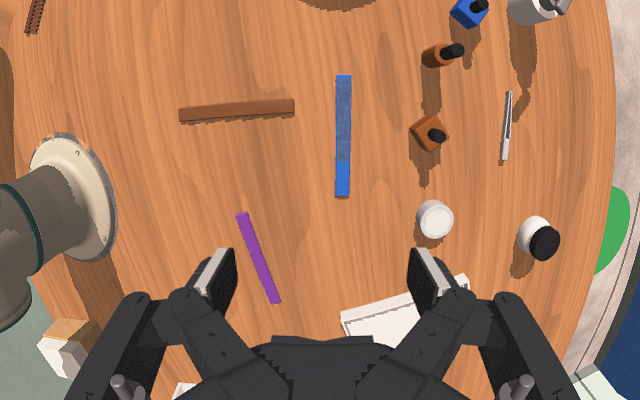

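The view shows the blue file at (343,135), measured at (460,14) mm, 148x19 and 80.7°. The amber square bottle is at (429,132), the tin at (434,219), the tall bottle at (437,53) and the tweezers at (506,125). I'm taking the file.

Call:
{"fn": "servo_tool", "kwargs": {"motion": [{"rx":0,"ry":0,"rz":0,"dx":10,"dy":10,"dz":-36,"gripper":-0.3},{"rx":0,"ry":0,"rz":0,"dx":20,"dy":20,"dz":-70,"gripper":-0.3},{"rx":0,"ry":0,"rz":0,"dx":29,"dy":26,"dz":-105,"gripper":-0.3},{"rx":0,"ry":0,"rz":0,"dx":29,"dy":26,"dz":-145,"gripper":-0.3},{"rx":0,"ry":0,"rz":0,"dx":29,"dy":26,"dz":-175,"gripper":-0.3}], "newtons": 30}}

```text
t: 3.77
ee_pos: [0.4583, 0.0104, 0.0704]
tcp_rot: [-0.001, 0.761, 0.649, -0.001]
contact_force: [-0.4, -0.3, -0.9]
gripper_width: 0.353
grip_force: 0.0
```

Call:
{"fn": "servo_tool", "kwargs": {"motion": [{"rx":0,"ry":0,"rz":0,"dx":0,"dy":0,"dz":-25,"gripper":-0.3},{"rx":0,"ry":0,"rz":0,"dx":0,"dy":0,"dz":-40,"gripper":-0.3},{"rx":0,"ry":0,"rz":0,"dx":0,"dy":0,"dz":-50,"gripper":-0.3},{"rx":0,"ry":0,"rz":0,"dx":0,"dy":0,"dz":-54,"gripper":-0.3},{"rx":0,"ry":0,"rz":0,"dx":0,"dy":0,"dz":-54,"gripper":-0.3}]}}

```text
t: 4.18
ee_pos: [0.4592, 0.0107, 0.0191]
tcp_rot: [-0.0, 0.761, 0.649, -0.0]
contact_force: [-0.3, -0.9, 0.6]
gripper_width: 0.349
grip_force: 0.0
```

```bash
python3 - <<'E'
from h import *
print(pose());p=grab("wrist");save(p,"w3.png")
for o in env.regions_of(raw(p),"file")[:3]: print(o["rect"],rect3(p,np.asarray(o["region"]),.005))
E
```

```text
t 4.18 tcp [459.2  10.7  19.1] close -9.1 tilt [-0.001 -0.   ] width 0.349 grip 0.0 F [-0.3 -0.9  0.6]
[24.2, 159.2, 182.3, 40.7] [334.3  70.  152.1  19.   -7.3]
[301.5, 94.7, 45.0, 243.9] [461.5  18.2 140.6  18.9  81.1]
```

View pics/w3.png

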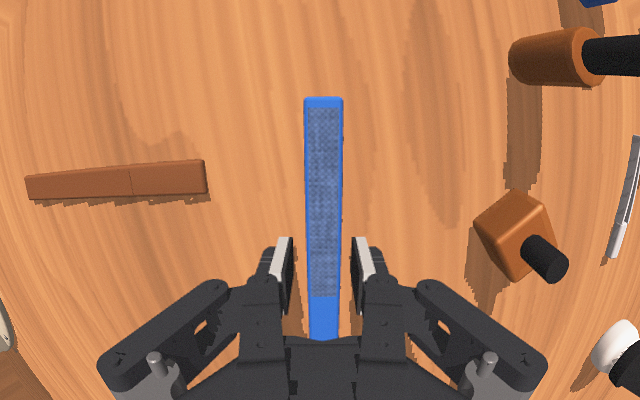

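The file lies centred between the pads at (323,220). I'm closing and lifting.

Call:
{"fn": "servo_tool", "kwargs": {"motion": [{"rx":0,"ry":0,"rz":0,"dx":0,"dy":0,"dz":-1,"gripper":-1},{"rx":0,"ry":0,"rz":0,"dx":0,"dy":0,"dz":-1,"gripper":-1},{"rx":0,"ry":0,"rz":0,"dx":0,"dy":0,"dz":-1,"gripper":-1},{"rx":0,"ry":0,"rz":0,"dx":0,"dy":0,"dz":-1,"gripper":-1},{"rx":0,"ry":0,"rz":0,"dx":0,"dy":0,"dz":-1,"gripper":-1}], "newtons": 30}}

```text
t: 4.7
ee_pos: [0.4604, 0.0112, 0.0198]
tcp_rot: [0.001, 0.761, 0.649, 0.001]
contact_force: [-0.5, -1.2, 6.2]
gripper_width: 0.187
grip_force: 29.5
```

Call:
{"fn": "servo_tool", "kwargs": {"motion": [{"rx":0,"ry":0,"rz":0,"dx":0,"dy":0,"dz":10,"gripper":-1},{"rx":0,"ry":0,"rz":0,"dx":0,"dy":0,"dz":30,"gripper":-1},{"rx":0,"ry":0,"rz":0,"dx":0,"dy":0,"dz":60,"gripper":-1},{"rx":0,"ry":0,"rz":0,"dx":0,"dy":0,"dz":90,"gripper":-1},{"rx":0,"ry":0,"rz":0,"dx":0,"dy":0,"dz":115,"gripper":-1}]}}

```text
t: 5.12
ee_pos: [0.4594, 0.0115, 0.1361]
tcp_rot: [0.001, 0.761, 0.649, 0.001]
contact_force: [1.5, -0.2, -0.0]
gripper_width: 0.187
grip_force: 29.3
```

```bash
python3 - <<'E'
from h import *
print(pose());p=grab("top");q=grab("wrist")
# tray: white mask interior/outer
for o in env.regions_of(raw(p),"tray")[:1]:
    m=np.asarray(o["region"]);print(rect3(p,m,.022),rect3(p,m,.011))
for o in env.regions_of(raw(q),"file")[:3]: print(o["rect"])
p2=grab("side")
for o in env.regions_of(raw(p2),"tray")[:1]:
    m=np.asarray(o["region"]);print(rect3(p2,m,.022),rect3(p2,m,.0))
a=np.asarray(p["image"]);b=cv2.resize(a[120:270,400:530],None,fx=4,fy=4)
b2=np.asarray(q["image"])[0:400,160:500]
h=600;b=cv2.resize(b,(450,519));c=np.zeros((519,790,3),np.uint8);c[:,:450]=b;c[:400,450:790]=b2
cv2.imwrite("pics/c4.png",c[:,:,::-1])
E
```

```text
t 5.12 tcp [459.4  11.5 136.1] close -9.0 tilt [0.002 0.   ] width 0.187 grip 29.3 F [ 1.5 -0.2 -0. ]
[ 531.2 -291.6  202.6  145.8    9.1] [ 532.8 -295.8  205.5  147.9    9.1]
[112.7, 135.9, 137.2, 26.7]
[191.1, 270.7, 52.2, 85.7]
[299.7, 96.3, 44.6, 241.6]
[ 531.4 -305.5  209.2  153.6    9.2] [ 538.6 -286.1  215.8  158.5    9.2]
```

View pics/c4.png

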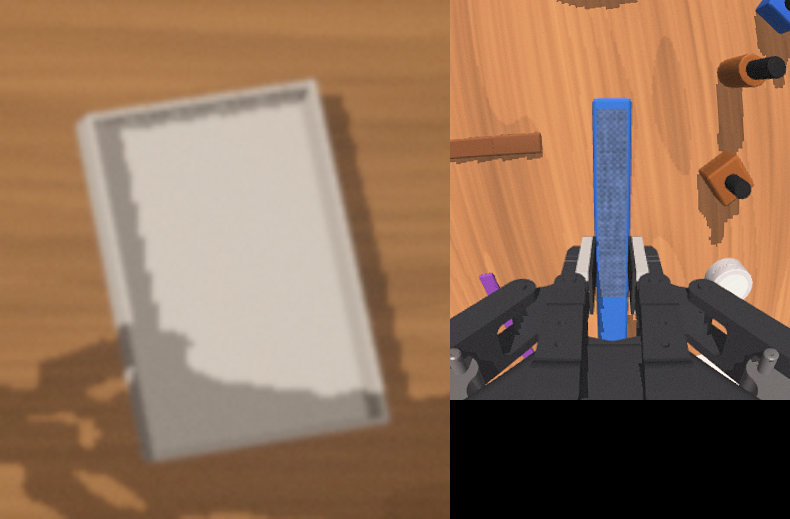

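The file is held straight, at crop (612,220). In the top view the tray is at 9° with its centre at about (532,-296). I'm carrying the file there.

Call:
{"fn": "servo_tool", "kwargs": {"motion": [{"rx":0,"ry":0,"rz":-6,"dx":6,"dy":-25,"dz":0,"gripper":-1},{"rx":0,"ry":0,"rz":-12,"dx":12,"dy":-50,"dz":0,"gripper":-1},{"rx":0,"ry":0,"rz":-18,"dx":18,"dy":-75,"dz":0,"gripper":-1},{"rx":0,"ry":0,"rz":-24,"dx":24,"dy":-100,"dz":0,"gripper":-1},{"rx":0,"ry":0,"rz":-30,"dx":30,"dy":-125,"dz":0,"gripper":-1}]}}

```text
t: 5.83
ee_pos: [0.4887, -0.1145, 0.1317]
tcp_rot: [-0.001, 0.904, 0.428, -0.001]
contact_force: [0.4, 0.4, -0.0]
gripper_width: 0.189
grip_force: 29.3
```

Call:
{"fn": "servo_tool", "kwargs": {"motion": [{"rx":0,"ry":0,"rz":-6,"dx":8,"dy":-30,"dz":0,"gripper":-1},{"rx":0,"ry":0,"rz":-12,"dx":16,"dy":-60,"dz":0,"gripper":-1},{"rx":0,"ry":0,"rz":-18,"dx":24,"dy":-90,"dz":0,"gripper":-1},{"rx":0,"ry":0,"rz":-24,"dx":32,"dy":-120,"dz":0,"gripper":-1},{"rx":0,"ry":0,"rz":-30,"dx":38,"dy":-150,"dz":0,"gripper":-1}]}}

```text
t: 6.25
ee_pos: [0.5269, -0.2647, 0.1314]
tcp_rot: [-0.001, 0.984, 0.179, -0.001]
contact_force: [0.3, -0.2, 0.3]
gripper_width: 0.189
grip_force: 29.3
```

Call:
{"fn": "servo_tool", "kwargs": {"motion": [{"rx":0,"ry":0,"rz":-6,"dx":0,"dy":0,"dz":-10,"gripper":-1},{"rx":0,"ry":0,"rz":-11.8,"dx":0,"dy":0,"dz":-20,"gripper":-1},{"rx":0,"ry":0,"rz":-11.8,"dx":0,"dy":0,"dz":-36,"gripper":-1},{"rx":0,"ry":0,"rz":-11.8,"dx":0,"dy":0,"dz":-36,"gripper":-1},{"rx":0,"ry":0,"rz":-11.8,"dx":0,"dy":0,"dz":-36,"gripper":-1}]}}

```text
t: 6.67
ee_pos: [0.5263, -0.2629, 0.0952]
tcp_rot: [-0.001, 0.997, 0.08, -0.002]
contact_force: [0.7, -0.4, -0.5]
gripper_width: 0.188
grip_force: 29.4
```

```bash
python3 - <<'E'
from h import *
print(pose());p=grab("wrist");save(p,"w5.png")
for n in("file","tray"):
    for o in env.regions_of(raw(p),n)[:3]: print(n,o["rect"],rect3(p,np.asarray(o["region"]),.085 if n=="file" else .022))
E
```

```text
t 6.67 tcp [ 526.3 -262.9   95.2] close -80.8 tilt [-0.004  0.002] width 0.188 grip 29.4 F [ 0.7 -0.4 -0.5]
file [299.8, 96.6, 46.7, 242.5] [ 535.8 -261.9  136.1   18.3    9.3]
file [33.9, 251.8, 25.5, 84.1] [433.6 -49.5  97.2  15.   -8.1]
tray [269.0, 63.8, 206.0, 257.4] [ 544.7 -296.   175.1  137.5    9.2]
```

View pics/w5.png

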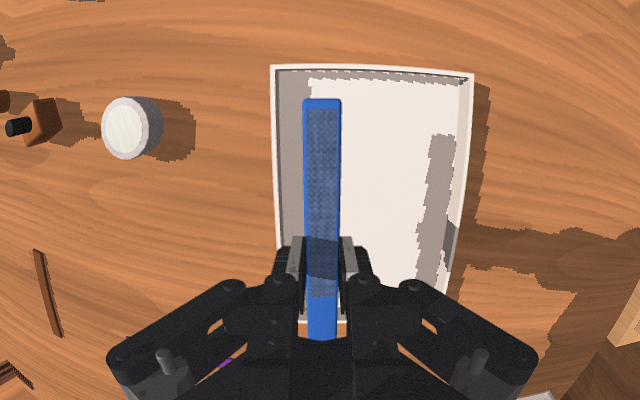

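The file hangs above the tray on its near-left side and is aligned with it. I'm lowering it, shifted about 5 mm inward.

Call:
{"fn": "servo_tool", "kwargs": {"motion": [{"rx":0,"ry":0,"rz":0,"dx":0,"dy":-5,"dz":-25,"gripper":-1},{"rx":0,"ry":0,"rz":0,"dx":0,"dy":-5,"dz":-45,"gripper":-1},{"rx":0,"ry":0,"rz":0,"dx":0,"dy":-5,"dz":-60,"gripper":-1},{"rx":0,"ry":0,"rz":0,"dx":0,"dy":-5,"dz":-70,"gripper":-1},{"rx":0,"ry":0,"rz":0,"dx":0,"dy":-5,"dz":-71,"gripper":-1}]}}

```text
t: 7.23
ee_pos: [0.5266, -0.268, 0.0247]
tcp_rot: [-0.001, 0.997, 0.08, -0.001]
contact_force: [-0.0, 0.8, -0.7]
gripper_width: 0.189
grip_force: 29.4
```

Call:
{"fn": "servo_tool", "kwargs": {"motion": [{"rx":0,"ry":0,"rz":0,"dx":0,"dy":0,"dz":0,"gripper":-1},{"rx":0,"ry":0,"rz":0,"dx":0,"dy":0,"dz":0,"gripper":-0.4},{"rx":0,"ry":0,"rz":0,"dx":0,"dy":0,"dz":0,"gripper":-0.4},{"rx":0,"ry":0,"rz":0,"dx":0,"dy":0,"dz":0,"gripper":-0.4},{"rx":0,"ry":0,"rz":0,"dx":0,"dy":0,"dz":10,"gripper":-0.4}]}}

```text
t: 7.65
ee_pos: [0.5265, -0.2681, 0.0354]
tcp_rot: [-0.001, 0.997, 0.08, -0.001]
contact_force: [-0.0, -0.7, -0.1]
gripper_width: 0.305
grip_force: 0.0
```

Call:
{"fn": "servo_tool", "kwargs": {"motion": [{"rx":0,"ry":0,"rz":0,"dx":0,"dy":0,"dz":25,"gripper":-0.4},{"rx":0,"ry":0,"rz":0,"dx":0,"dy":0,"dz":60,"gripper":-0.4},{"rx":0,"ry":0,"rz":0,"dx":0,"dy":10,"dz":95,"gripper":0},{"rx":0,"ry":0,"rz":0,"dx":0,"dy":30,"dz":130,"gripper":0.6},{"rx":0,"ry":0,"rz":0,"dx":0,"dy":60,"dz":140,"gripper":0.6}]}}

```text
t: 8.07
ee_pos: [0.529, -0.2103, 0.1844]
tcp_rot: [0.003, 0.997, 0.079, 0.005]
contact_force: [1.2, -1.0, 1.5]
gripper_width: 0.718
grip_force: 0.0
```

```bash
python3 - <<'E'
from h import *
print(pose());p=grab("wrist");q=grab("top")
for n,z in(("file",.009),("tray",.022),("tin",.024)):
    for g in(p,q):
        for o in env.regions_of(raw(g),n)[:2]: print(n,np.round(o["rect"]),rect3(g,np.asarray(o["region"]),z))
E
```

```text
t 8.07 tcp [ 529.  -210.3  184.4] close -81.0 tilt [ 0.01  -0.005] width 0.718 grip 0.0 F [ 1.2 -1.   1.5]
file [102. 234.  13.  86.] [337.5  65.7 151.9  22.   -7.6]
file [364. 109.  26. 137.] [ 531.1 -268.7  149.2   19.4    9. ]
file [351. 299.  62.  14.] [ 321.2 -124.8  128.6   18.5  -84.5]
file [272. 259.  18.  79.] [335.4  71.1 146.7  17.6  -7.2]
tray [336.  87. 139. 192.] [ 530.5 -297.8  203.5  139.7    9.3]
tray [  2. 112.  31.  98.] [486.4 226.5 154.  111.1 -10.6]
tin [201. 104.  50.  47.] [ 567.9 -110.7   50.7   45.8  -56.4]
tin [357. 168.  26.  26.] [ 5.648e+02 -1.046e+02  4.790e+01  4.750e+01  2.000e-01]
```

The file lies in the tray at (531,-269), 9.0°. The tray centre is (531,-297). Next is the tin.

Call:
{"fn": "servo_tool", "kwargs": {"motion": [{"rx":0,"ry":0,"rz":7,"dx":8,"dy":21,"dz":0,"gripper":1},{"rx":0,"ry":0,"rz":14,"dx":16,"dy":42,"dz":0,"gripper":1},{"rx":0,"ry":0,"rz":21,"dx":24,"dy":63,"dz":0,"gripper":1},{"rx":0,"ry":0,"rz":28,"dx":32,"dy":84,"dz":0,"gripper":1},{"rx":0,"ry":0,"rz":35,"dx":38,"dy":103,"dz":0,"gripper":1}]}}

```text
t: 8.88
ee_pos: [0.5655, -0.1051, 0.1754]
tcp_rot: [-0.0, 0.926, 0.378, -0.001]
contact_force: [-0.2, -1.1, 0.0]
gripper_width: 1.005
grip_force: 0.0
```

Call:
{"fn": "servo_tool", "kwargs": {"motion": [{"rx":0,"ry":0,"rz":7,"dx":0,"dy":0,"dz":-10,"gripper":1},{"rx":0,"ry":0,"rz":14,"dx":0,"dy":0,"dz":-20,"gripper":1},{"rx":0,"ry":0,"rz":21,"dx":0,"dy":0,"dz":-30,"gripper":1},{"rx":0,"ry":0,"rz":28,"dx":0,"dy":0,"dz":-40,"gripper":1},{"rx":0,"ry":0,"rz":35,"dx":0,"dy":0,"dz":-50,"gripper":1}]}}

```text
t: 9.3
ee_pos: [0.565, -0.1062, 0.1249]
tcp_rot: [-0.001, 0.769, 0.639, -0.001]
contact_force: [-0.2, -0.1, -0.7]
gripper_width: 0.999
grip_force: 0.0
```

Call:
{"fn": "servo_tool", "kwargs": {"motion": [{"rx":0,"ry":0,"rz":7,"dx":0,"dy":0,"dz":-10,"gripper":1},{"rx":0,"ry":0,"rz":14,"dx":0,"dy":0,"dz":-20,"gripper":1},{"rx":0,"ry":0,"rz":20,"dx":0,"dy":0,"dz":-30,"gripper":1},{"rx":0,"ry":0,"rz":20,"dx":0,"dy":0,"dz":-35,"gripper":1},{"rx":0,"ry":0,"rz":20,"dx":0,"dy":0,"dz":-35,"gripper":1}]}}

```text
t: 9.72
ee_pos: [0.5643, -0.1059, 0.0892]
tcp_rot: [-0.002, 0.65, 0.76, -0.001]
contact_force: [-0.2, -0.1, 0.4]
gripper_width: 0.999
grip_force: 0.0
```

```bash
python3 - <<'E'
from h import *
print(pose());p=grab("wrist");save(p,"w6.png")
for n,z in(("tin",.024),("tin",0),("tall_bottle",0),("square_bottle",0)):
        for o in env.regions_of(raw(p),n)[:2]: print(n,round(o["confidence"],2),np.round(o["rect"]),rect3(p,np.asarray(o["region"]),z))
E
```

```text
t 9.72 tcp [ 564.3 -105.9   89.2] close 8.9 tilt [-0.004  0.001] width 0.999 grip 0.0 F [-0.2 -0.1  0.4]
tin 0.83 [290. 179.  67.  72.] [ 566.4 -106.4   52.5   48.4   69.4]
tin 0.83 [290. 179.  67.  72.] [ 568.1 -116.1   59.1   54.4   69.4]
square_bottle 0.79 [318.  12.  65.  62.] [565.8  11.2  40.4  40.2  28.3]
```

View pics/w6.png

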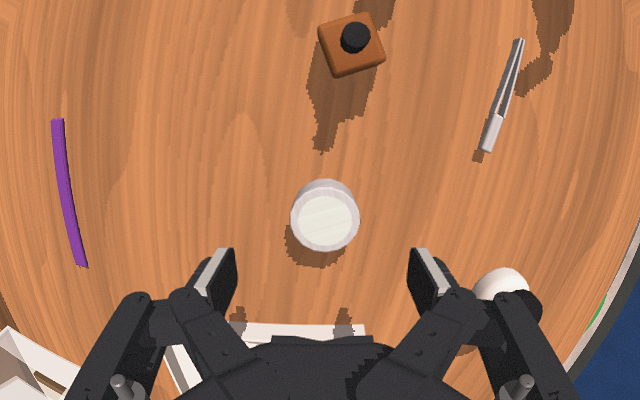

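The tin is at (325,215), measured at about (566,-108) mm. I'm descending on it.

Call:
{"fn": "servo_tool", "kwargs": {"motion": [{"rx":0,"ry":0,"rz":0,"dx":2,"dy":-2,"dz":-25,"gripper":1},{"rx":0,"ry":0,"rz":0,"dx":2,"dy":-2,"dz":-48,"gripper":1},{"rx":0,"ry":0,"rz":0,"dx":2,"dy":-2,"dz":-64,"gripper":1},{"rx":0,"ry":0,"rz":0,"dx":2,"dy":-2,"dz":-73,"gripper":1},{"rx":0,"ry":0,"rz":0,"dx":2,"dy":-2,"dz":-73,"gripper":0.3}]}}

```text
t: 10.38
ee_pos: [0.5662, -0.1073, 0.0165]
tcp_rot: [-0.001, 0.649, 0.761, -0.001]
contact_force: [-0.8, 0.0, -1.3]
gripper_width: 0.88
grip_force: 0.0
```

Call:
{"fn": "servo_tool", "kwargs": {"motion": [{"rx":0,"ry":0,"rz":0,"dx":0,"dy":0,"dz":0,"gripper":0},{"rx":0,"ry":0,"rz":0,"dx":0,"dy":0,"dz":0,"gripper":-0.3},{"rx":0,"ry":0,"rz":0,"dx":0,"dy":0,"dz":0,"gripper":-0.3},{"rx":0,"ry":0,"rz":0,"dx":0,"dy":0,"dz":0,"gripper":-0.3},{"rx":0,"ry":0,"rz":0,"dx":0,"dy":0,"dz":0,"gripper":-0.3}]}}

```text
t: 10.8
ee_pos: [0.5685, -0.1079, 0.0203]
tcp_rot: [0.002, 0.648, 0.761, 0.001]
contact_force: [0.1, 0.3, 6.5]
gripper_width: 0.545
grip_force: 31.5
```

Call:
{"fn": "servo_tool", "kwargs": {"motion": [{"rx":0,"ry":0,"rz":0,"dx":0,"dy":0,"dz":8,"gripper":-0.3},{"rx":0,"ry":0,"rz":0,"dx":0,"dy":0,"dz":25,"gripper":-0.3},{"rx":0,"ry":0,"rz":0,"dx":0,"dy":0,"dz":50,"gripper":-0.3},{"rx":0,"ry":0,"rz":0,"dx":0,"dy":0,"dz":70,"gripper":-0.3},{"rx":0,"ry":0,"rz":0,"dx":0,"dy":0,"dz":70,"gripper":-0.3}]}}

```text
t: 11.22
ee_pos: [0.5696, -0.1081, 0.0939]
tcp_rot: [0.004, 0.648, 0.761, 0.002]
contact_force: [0.4, -0.5, 1.6]
gripper_width: 0.549
grip_force: 31.0
```

```bash
python3 - <<'E'
from h import *
print(pose());p=grab("wrist");save(p,"w7.png")
E
```

```text
t 11.22 tcp [ 569.6 -108.1   93.9] close 9.2 tilt [ 0.008 -0.002] width 0.549 grip 31.0 F [ 0.4 -0.5  1.6]
```

Call:
{"fn": "servo_tool", "kwargs": {"motion": [{"rx":0,"ry":0,"rz":0,"dx":-10,"dy":-28,"dz":0,"gripper":-0.3},{"rx":0,"ry":0,"rz":0,"dx":-20,"dy":-58,"dz":0,"gripper":-0.3},{"rx":0,"ry":0,"rz":0,"dx":-30,"dy":-88,"dz":0,"gripper":-0.3},{"rx":0,"ry":0,"rz":0,"dx":-40,"dy":-116,"dz":0,"gripper":-0.3},{"rx":0,"ry":0,"rz":0,"dx":-48,"dy":-140,"dz":0,"gripper":-0.3}]}}

```text
t: 11.68
ee_pos: [0.5177, -0.2489, 0.0868]
tcp_rot: [-0.001, 0.649, 0.761, -0.0]
contact_force: [0.9, 0.3, -0.9]
gripper_width: 0.549
grip_force: 31.0
```

Call:
{"fn": "servo_tool", "kwargs": {"motion": [{"rx":0,"ry":0,"rz":0,"dx":-12,"dy":-34,"dz":0,"gripper":-0.3},{"rx":0,"ry":0,"rz":0,"dx":-22,"dy":-65,"dz":0,"gripper":-0.3},{"rx":0,"ry":0,"rz":0,"dx":-28,"dy":-85,"dz":0,"gripper":-0.3},{"rx":0,"ry":0,"rz":0,"dx":-28,"dy":-85,"dz":0,"gripper":-0.3},{"rx":0,"ry":0,"rz":0,"dx":-28,"dy":-85,"dz":0,"gripper":-0.3}]}}

```text
t: 12.1
ee_pos: [0.4903, -0.333, 0.0868]
tcp_rot: [-0.001, 0.649, 0.761, 0.0]
contact_force: [-0.6, 0.9, -0.4]
gripper_width: 0.551
grip_force: 31.0
```

```bash
python3 - <<'E'
from h import *
print(pose());p=grab("wrist");save(p,"w7.png")
E
```

```text
t 12.10 tcp [ 490.3 -333.    86.8] close 9.0 tilt [-0.002  0.002] width 0.551 grip 31.0 F [-0.6  0.9 -0.4]
```

View pics/w7.png

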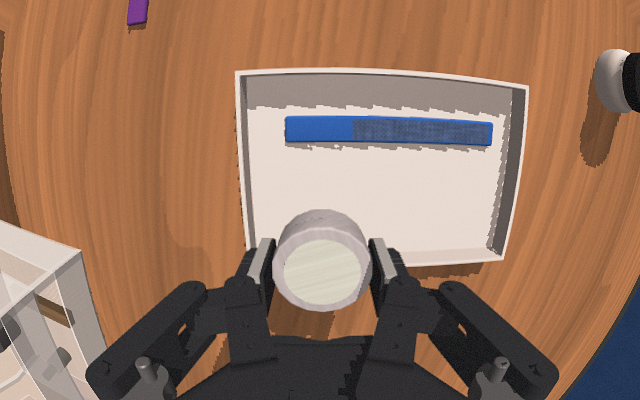

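The tin is held level over the left half of the tray, with the file at the top of the tray at (388,130). I'm lowering it.

Call:
{"fn": "servo_tool", "kwargs": {"motion": [{"rx":0,"ry":0,"rz":0,"dx":5,"dy":0,"dz":-20,"gripper":-0.3},{"rx":0,"ry":0,"rz":0,"dx":5,"dy":0,"dz":-40,"gripper":-0.3},{"rx":0,"ry":0,"rz":0,"dx":5,"dy":0,"dz":-53,"gripper":-0.3},{"rx":0,"ry":0,"rz":0,"dx":5,"dy":0,"dz":-60,"gripper":-0.3},{"rx":0,"ry":0,"rz":0,"dx":5,"dy":0,"dz":-63,"gripper":-0.3}]}}

```text
t: 12.57
ee_pos: [0.4961, -0.3312, 0.0244]
tcp_rot: [-0.001, 0.648, 0.762, 0.0]
contact_force: [-1.9, 1.6, 6.2]
gripper_width: 0.55
grip_force: 31.5
```

Call:
{"fn": "servo_tool", "kwargs": {"motion": [{"rx":0,"ry":0,"rz":0,"dx":0,"dy":0,"dz":0,"gripper":-0.3},{"rx":0,"ry":0,"rz":0,"dx":0,"dy":0,"dz":0,"gripper":0.4},{"rx":0,"ry":0,"rz":0,"dx":0,"dy":0,"dz":0,"gripper":0.4},{"rx":0,"ry":0,"rz":0,"dx":0,"dy":0,"dz":1,"gripper":0.4},{"rx":0,"ry":0,"rz":0,"dx":0,"dy":0,"dz":10,"gripper":0.4}]}}

```text
t: 12.98
ee_pos: [0.4956, -0.3321, 0.0344]
tcp_rot: [-0.001, 0.648, 0.761, -0.0]
contact_force: [-0.1, 0.2, -0.2]
gripper_width: 0.697
grip_force: 0.0
```

Call:
{"fn": "servo_tool", "kwargs": {"motion": [{"rx":0,"ry":0,"rz":0,"dx":0,"dy":0,"dz":25,"gripper":0.4},{"rx":0,"ry":0,"rz":0,"dx":0,"dy":0,"dz":60,"gripper":0.4},{"rx":0,"ry":0,"rz":0,"dx":3,"dy":10,"dz":95,"gripper":0.4},{"rx":0,"ry":0,"rz":0,"dx":8,"dy":35,"dz":120,"gripper":0.4},{"rx":0,"ry":0,"rz":0,"dx":12,"dy":65,"dz":130,"gripper":0.4}]}}

```text
t: 13.4
ee_pos: [0.5097, -0.2689, 0.1716]
tcp_rot: [0.004, 0.649, 0.761, 0.001]
contact_force: [1.3, -0.0, 0.2]
gripper_width: 0.698
grip_force: 0.0
```

```bash
python3 - <<'E'
from h import *
print(pose());p=grab("top")
for n,z in(("tin",.026),("file",.009)):
    for o in env.regions_of(raw(p),n)[:2]: print(n,np.round(o["rect"]),rect3(p,np.asarray(o["region"]),z))
E
```

```text
t 13.40 tcp [ 509.7 -268.9  171.6] close 9.0 tilt [ 0.008 -0.005] width 0.698 grip 0.0 F [ 1.3 -0.   0.2]
tin [466. 200.  20.  26.] [ 502.2 -313.9   51.3   25.9  -29. ]
file [351. 299.  76.  16.] [ 322.9 -134.9  148.6   19.5  -84.3]
file [441. 160.  24.  75.] [ 530.6 -265.9  149.1   20.8    9.7]
```

Call:
{"fn": "servo_tool", "kwargs": {"motion": [{"rx":0,"ry":0,"rz":0,"dx":8,"dy":36,"dz":2,"gripper":0.6},{"rx":0,"ry":0,"rz":0,"dx":16,"dy":72,"dz":4,"gripper":0.6},{"rx":0,"ry":0,"rz":0,"dx":24,"dy":108,"dz":6,"gripper":0.6},{"rx":0,"ry":0,"rz":0,"dx":32,"dy":146,"dz":8,"gripper":0.6},{"rx":0,"ry":0,"rz":0,"dx":40,"dy":184,"dz":8,"gripper":0.6}]}}

```text
t: 13.97
ee_pos: [0.5482, -0.083, 0.1733]
tcp_rot: [-0.0, 0.649, 0.761, -0.0]
contact_force: [0.7, -0.7, 0.1]
gripper_width: 0.799
grip_force: 0.0
```

Call:
{"fn": "servo_tool", "kwargs": {"motion": [{"rx":0,"ry":0,"rz":0,"dx":8,"dy":38,"dz":0,"gripper":0.6},{"rx":0,"ry":0,"rz":0,"dx":16,"dy":76,"dz":0,"gripper":0.6},{"rx":0,"ry":0,"rz":0,"dx":24,"dy":112,"dz":0,"gripper":0.6},{"rx":0,"ry":0,"rz":0,"dx":32,"dy":145,"dz":0,"gripper":0.6},{"rx":0,"ry":0,"rz":0,"dx":36,"dy":170,"dz":0,"gripper":0.6}]}}

```text
t: 14.38
ee_pos: [0.5846, 0.0882, 0.1726]
tcp_rot: [-0.0, 0.648, 0.762, -0.0]
contact_force: [0.3, 0.1, -0.5]
gripper_width: 0.796
grip_force: 0.0
```

```bash
python3 - <<'E'
from h import *
print(pose());p=grab("wrist");p=grab("wrist");save(p,"w8.png")
for n,z in(("tall_bottle",0),("square_bottle",0)):
        for o in env.regions_of(raw(p),n)[:2]: print(n,round(o["confidence"],2),np.round(o["rect"]),rect3(p,np.asarray(o["region"]),z))
hsv=cv2.cvtColor(np.asarray(p["image"]),cv2.COLOR_RGB2HSV)
t=grab("top")
for n in("tin","tall_bottle"):
  for o in env.regions_of(raw(t),n)[:2]: print(n,np.round(o["rect"]),rect3(t,np.asarray(o["region"]),.026),rect3(t,np.asarray(o["region"]),0))
E
```

```text
t 14.38 tcp [584.6  88.2 172.6] close 9.2 tilt [-0.001 -0.   ] width 0.796 grip 0.0 F [ 0.3  0.1 -0.5]
tall_bottle 0.94 [304. 160.  31.  47.] [583.6  83.9  49.4  29.9 -85.4]
square_bottle 0.73 [370. 100.  48.  48.] [645.4 154.8  42.   39.9 -43.5]
square_bottle 0.68 [265. 234.  42.  45.] [565.1  -6.6  54.   43.2 -60.5]
tin [469. 200.  32.  28.] [ 494.9 -325.9   54.4   47.   -71.8] [ 497.5 -337.    56.2   48.5  -71.8]
```

View pics/w8.png

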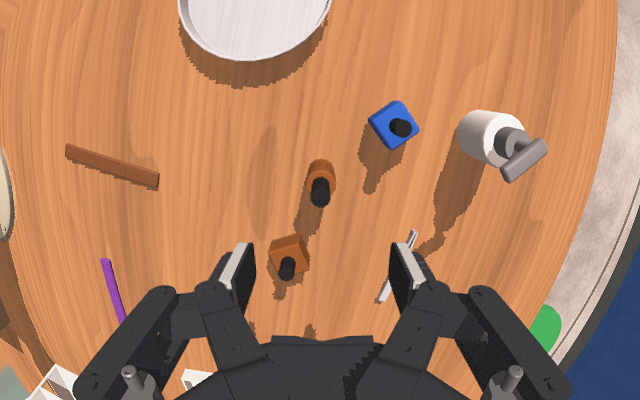

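The tall bottle is at (320,183), the blue look-alike at (394,125) and the amber square bottle at (288,260). The bottle leans towards the bottom of the image only through perspective.

```bash
python3 - <<'E'
from h import *
p=grab("wrist")
C=-np.array(p["R"]).T@np.array(p["t"]);print("C",C)
o=env.regions_of(raw(p),"tall_bottle")[0];m=np.asarray(o["region"])
c=max(cv2.findContours(m.astype(np.uint8),0,1)[0],key=cv2.contourArea)[:,0]
P0=np.array([at(p,x,0)[:2] for x in c]);i=np.argmin(np.linalg.norm(P0-C[:2],axis=1))
d=np.linalg.norm(P0-C[:2],axis=1);j=np.argmin(d);u=(P0[j]-C[:2])/d[j]
P8=np.array([at(p,x,.085)[:2] for x in c]);d8=np.linalg.norm(P8-C[:2],axis=1);k=np.argmax(d8)
print("base est",P0[j]+u*.013,"cap est",P8[k]-u*.0075,c[j],c[k])
E
```

```text
C [0.57229541 0.16168592 0.29998347]
base est [0.58266171 0.0952685 ] cap est [0.57950147 0.09728904] [322 152] [318 197]
```

Call:
{"fn": "servo_tool", "kwargs": {"motion": [{"rx":0,"ry":0,"rz":0,"dx":-3.5,"dy":8,"dz":0,"gripper":0.6},{"rx":0,"ry":0,"rz":0,"dx":-3.5,"dy":8,"dz":-10,"gripper":0.6},{"rx":0,"ry":0,"rz":0,"dx":-3.5,"dy":8,"dz":-40,"gripper":0.6},{"rx":0,"ry":0,"rz":0,"dx":-3.5,"dy":8,"dz":-70,"gripper":0.6},{"rx":0,"ry":0,"rz":0,"dx":-3.5,"dy":8,"dz":-95,"gripper":0.6}]}}

```text
t: 15.25
ee_pos: [0.5799, 0.0945, 0.0758]
tcp_rot: [-0.0, 0.648, 0.761, -0.0]
contact_force: [0.6, 0.3, -0.3]
gripper_width: 0.802
grip_force: 0.0
```

Call:
{"fn": "servo_tool", "kwargs": {"motion": [{"rx":0,"ry":0,"rz":0,"dx":0,"dy":0,"dz":-20,"gripper":0.6},{"rx":0,"ry":0,"rz":0,"dx":0,"dy":0,"dz":-32,"gripper":0.6},{"rx":0,"ry":0,"rz":0,"dx":0,"dy":0,"dz":-37,"gripper":0.6},{"rx":0,"ry":0,"rz":0,"dx":0,"dy":0,"dz":-37,"gripper":0.2},{"rx":0,"ry":0,"rz":0,"dx":0,"dy":0,"dz":-37,"gripper":0.0}]}}

```text
t: 15.67
ee_pos: [0.5814, 0.0945, 0.0424]
tcp_rot: [0.001, 0.648, 0.761, 0.001]
contact_force: [-0.4, 0.3, 0.3]
gripper_width: 0.53
grip_force: 0.0
```

```bash
python3 - <<'E'
from h import *
print(pose());p=grab("wrist");save(p,"w9.png")
E
```

```text
t 15.67 tcp [581.4  94.5  42.4] close 9.2 tilt [0.002 0.   ] width 0.530 grip 0.0 F [-0.4  0.3  0.3]
```

View pics/w9.png

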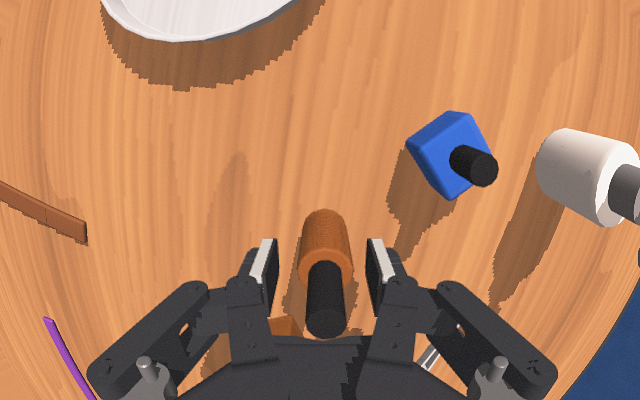

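The bottle stands centred between the pads at (325,250). I'm closing gently and lifting.

Call:
{"fn": "servo_tool", "kwargs": {"motion": [{"rx":0,"ry":0,"rz":0,"dx":0,"dy":0,"dz":0,"gripper":-0.2},{"rx":0,"ry":0,"rz":0,"dx":0,"dy":0,"dz":0,"gripper":-0.4},{"rx":0,"ry":0,"rz":0,"dx":0,"dy":0,"dz":0,"gripper":-0.6},{"rx":0,"ry":0,"rz":0,"dx":0,"dy":0,"dz":0,"gripper":-0.7},{"rx":0,"ry":0,"rz":0,"dx":0,"dy":0,"dz":0,"gripper":-0.7}]}}

```text
t: 16.13
ee_pos: [0.5817, 0.0945, 0.0427]
tcp_rot: [0.001, 0.648, 0.761, 0.001]
contact_force: [0.2, -0.2, 6.4]
gripper_width: 0.297
grip_force: 29.4
```

Call:
{"fn": "servo_tool", "kwargs": {"motion": [{"rx":0,"ry":0,"rz":0,"dx":0,"dy":0,"dz":0,"gripper":-0.7},{"rx":0,"ry":0,"rz":0,"dx":0,"dy":0,"dz":12,"gripper":-0.7},{"rx":0,"ry":0,"rz":0,"dx":0,"dy":0,"dz":35,"gripper":-0.7},{"rx":0,"ry":0,"rz":0,"dx":0,"dy":0,"dz":65,"gripper":-0.7},{"rx":0,"ry":0,"rz":0,"dx":0,"dy":0,"dz":85,"gripper":-0.7}]}}

```text
t: 16.55
ee_pos: [0.5811, 0.0944, 0.1292]
tcp_rot: [0.001, 0.648, 0.761, 0.001]
contact_force: [0.6, -0.7, -0.0]
gripper_width: 0.289
grip_force: 29.5
```

```bash
python3 - <<'E'
from h import *
print(pose());t=grab("top");save(t,"t9.png")
for o in env.regions_of(raw(t),"tin")[:1]: print(np.round(o["rect"]),rect3(t,np.asarray(o["region"]),.028))
E
```

```text
t 16.55 tcp [581.1  94.4 129.2] close 9.2 tilt [0.002 0.   ] width 0.289 grip 29.5 F [ 0.6 -0.7 -0. ]
[470. 200.  26.  30.] [ 495.3 -325.9   51.3   47.2  -46.5]
```

Call:
{"fn": "servo_tool", "kwargs": {"motion": [{"rx":0,"ry":0,"rz":0,"dx":1,"dy":-20,"dz":0,"gripper":-0.7},{"rx":0,"ry":0,"rz":0,"dx":2,"dy":-50,"dz":0,"gripper":-0.7},{"rx":0,"ry":0,"rz":0,"dx":3,"dy":-85,"dz":0,"gripper":-0.7},{"rx":0,"ry":0,"rz":0,"dx":4,"dy":-120,"dz":0,"gripper":-0.7},{"rx":0,"ry":0,"rz":0,"dx":5,"dy":-155,"dz":0,"gripper":-0.7}]}}

```text
t: 17.07
ee_pos: [0.585, -0.0618, 0.1255]
tcp_rot: [-0.001, 0.648, 0.762, -0.0]
contact_force: [0.6, 0.4, -0.1]
gripper_width: 0.294
grip_force: 29.5
```

Call:
{"fn": "servo_tool", "kwargs": {"motion": [{"rx":0,"ry":0,"rz":0,"dx":1,"dy":-35,"dz":0,"gripper":-0.7},{"rx":0,"ry":0,"rz":0,"dx":2,"dy":-70,"dz":0,"gripper":-0.7},{"rx":0,"ry":0,"rz":0,"dx":3,"dy":-105,"dz":0,"gripper":-0.7},{"rx":0,"ry":0,"rz":0,"dx":4,"dy":-140,"dz":0,"gripper":-0.7},{"rx":0,"ry":0,"rz":0,"dx":4,"dy":-175,"dz":0,"gripper":-0.7}]}}

```text
t: 17.48
ee_pos: [0.5891, -0.237, 0.1254]
tcp_rot: [-0.001, 0.648, 0.761, -0.0]
contact_force: [0.4, -0.7, -0.9]
gripper_width: 0.291
grip_force: 29.5
```

Call:
{"fn": "servo_tool", "kwargs": {"motion": [{"rx":0,"ry":0,"rz":0,"dx":0,"dy":-32,"dz":0,"gripper":-0.7},{"rx":0,"ry":0,"rz":0,"dx":0,"dy":-60,"dz":0,"gripper":-0.7},{"rx":0,"ry":0,"rz":0,"dx":0,"dy":-82,"dz":-10,"gripper":-0.7},{"rx":0,"ry":0,"rz":0,"dx":0,"dy":-82,"dz":-30,"gripper":-0.7},{"rx":0,"ry":0,"rz":0,"dx":0,"dy":-82,"dz":-40,"gripper":-0.7}]}}

```text
t: 17.9
ee_pos: [0.5882, -0.3183, 0.083]
tcp_rot: [-0.002, 0.649, 0.761, -0.0]
contact_force: [-0.7, 0.3, -0.9]
gripper_width: 0.293
grip_force: 29.5
```

```bash
python3 - <<'E'
from h import *
print(pose());p=grab("wrist");save(p,"w10.png")
E
```

```text
t 17.90 tcp [ 588.2 -318.3   83. ] close 9.0 tilt [-0.004  0.002] width 0.293 grip 29.5 F [-0.7  0.3 -0.9]
```

View pics/w10.png

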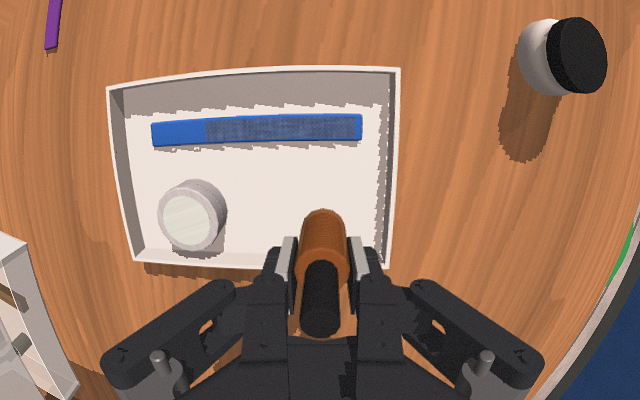

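The tin stands in the left of the tray at (190,215), and the bottle hangs over the free right corner. I'm lowering it.

Call:
{"fn": "servo_tool", "kwargs": {"motion": [{"rx":0,"ry":0,"rz":0,"dx":-2,"dy":5,"dz":-12,"gripper":-0.7},{"rx":0,"ry":0,"rz":0,"dx":-2,"dy":5,"dz":-24,"gripper":-0.7},{"rx":0,"ry":0,"rz":0,"dx":-2,"dy":5,"dz":-31,"gripper":-0.7},{"rx":0,"ry":0,"rz":0,"dx":-2,"dy":5,"dz":-35,"gripper":-0.7},{"rx":0,"ry":0,"rz":0,"dx":-2,"dy":5,"dz":-37,"gripper":-0.7}]}}

```text
t: 18.37
ee_pos: [0.5877, -0.3121, 0.0485]
tcp_rot: [-0.001, 0.648, 0.762, -0.0]
contact_force: [-1.0, -0.9, 0.2]
gripper_width: 0.296
grip_force: 29.5
```

Call:
{"fn": "servo_tool", "kwargs": {"motion": [{"rx":0,"ry":0,"rz":0,"dx":0,"dy":0,"dz":0,"gripper":-0.7},{"rx":0,"ry":0,"rz":0,"dx":0,"dy":0,"dz":0,"gripper":-0.7},{"rx":0,"ry":0,"rz":0,"dx":0,"dy":0,"dz":0,"gripper":-0.4},{"rx":0,"ry":0,"rz":0,"dx":0,"dy":0,"dz":0,"gripper":-0.1},{"rx":0,"ry":0,"rz":0,"dx":0,"dy":0,"dz":0,"gripper":-0.1}]}}

```text
t: 18.78
ee_pos: [0.5881, -0.3128, 0.05]
tcp_rot: [0.001, 0.648, 0.761, 0.0]
contact_force: [-0.6, -0.3, 0.3]
gripper_width: 0.45
grip_force: 0.0
```

Call:
{"fn": "servo_tool", "kwargs": {"motion": [{"rx":0,"ry":0,"rz":0,"dx":0,"dy":0,"dz":15,"gripper":-0.1},{"rx":0,"ry":0,"rz":0,"dx":0,"dy":0,"dz":45,"gripper":0},{"rx":0,"ry":0,"rz":0,"dx":0,"dy":0,"dz":85,"gripper":0},{"rx":0,"ry":0,"rz":0,"dx":-2,"dy":20,"dz":125,"gripper":0},{"rx":0,"ry":0,"rz":0,"dx":-5,"dy":50,"dz":135,"gripper":0}]}}

```text
t: 19.2
ee_pos: [0.5841, -0.2652, 0.1918]
tcp_rot: [0.005, 0.65, 0.76, 0.001]
contact_force: [0.6, 1.1, 1.7]
gripper_width: 0.503
grip_force: 0.0
```

```bash
python3 - <<'E'
from h import *
print(pose());p=grab("wrist");save(p,"w11.png")
E
```

```text
t 19.20 tcp [ 584.1 -265.2  191.8] close 9.0 tilt [ 0.009 -0.006] width 0.503 grip 0.0 F [0.6 1.1 1.7]
```

View pics/w11.png

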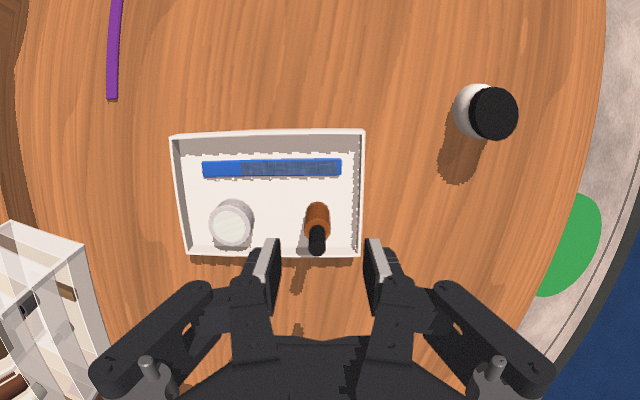

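All three things stand or lie in the tray: file (272,168), tin (231,222), tall bottle (317,225). Next is the square bottle.

Call:
{"fn": "servo_tool", "kwargs": {"motion": [{"rx":0,"ry":0,"rz":4,"dx":-4,"dy":38,"dz":-4,"gripper":0.6},{"rx":0,"ry":0,"rz":8,"dx":-8,"dy":76,"dz":-8,"gripper":0.6},{"rx":0,"ry":0,"rz":12,"dx":-12,"dy":114,"dz":-12,"gripper":0.6},{"rx":0,"ry":0,"rz":16,"dx":-16,"dy":152,"dz":-16,"gripper":0.6},{"rx":0,"ry":0,"rz":19,"dx":-19,"dy":190,"dz":-20,"gripper":0.6}]}}

```text
t: 19.67
ee_pos: [0.5633, -0.0709, 0.1645]
tcp_rot: [0.0, 0.512, 0.859, 0.0]
contact_force: [2.2, -0.0, -0.2]
gripper_width: 0.801
grip_force: 0.0
```

Call:
{"fn": "servo_tool", "kwargs": {"motion": [{"rx":0,"ry":0,"rz":0,"dx":0,"dy":30,"dz":-4,"gripper":0.6},{"rx":0,"ry":0,"rz":0,"dx":0,"dy":50,"dz":-8,"gripper":0.6},{"rx":0,"ry":0,"rz":0,"dx":0,"dy":65,"dz":-12,"gripper":0.6},{"rx":0,"ry":0,"rz":0,"dx":0,"dy":65,"dz":-15,"gripper":0.6},{"rx":0,"ry":0,"rz":0,"dx":0,"dy":65,"dz":-15,"gripper":0.6}]}}

```text
t: 20.08
ee_pos: [0.5635, -0.0072, 0.1488]
tcp_rot: [-0.0, 0.513, 0.858, -0.0]
contact_force: [0.1, -0.3, -0.2]
gripper_width: 0.798
grip_force: 0.0
```

```bash
python3 - <<'E'
from h import *
print(pose());p=grab("wrist");im=np.asarray(p["image"])
C=-np.array(p["R"]).T@np.array(p["t"]);print(C)
for o in env.regions_of(raw(p),"square_bottle")[:2]:
    m=np.asarray(o["region"]);print(np.round(o["rect"]),rect3(p,m,0),rect3(p,m,.03))
for o in env.regions_of(raw(p),"tweezers")[:1]: print("tw",np.round(o["rect"]),rect3(p,np.asarray(o["region"]),.006))
for o in env.regions_of(raw(p),"dish")[:1]: print("dish",np.round(o["rect"]),rect3(p,np.asarray(o["region"]),.02))
save(p,"w12.png")
E
```

```text
t 20.08 tcp [563.5  -7.2 148.8] close 28.3 tilt [-0.001 -0.   ] width 0.798 grip 0.0 F [ 0.1 -0.3 -0.2]
[0.52688945 0.06130047 0.2757043 ]
[459.  51.  56.  44.] [652.  165.3  61.5  39.5  44.9] [638.4 154.   54.8  35.2  44.9]
[310. 152.  41.  44.] [566.6   2.7  43.5  38.4 -60.2] [562.3   9.1  38.8  34.3 -60.2]
tw [411. 192.  59.  62.] [687.   11.6  77.8  15.5  79. ]
```

View pics/w12.png

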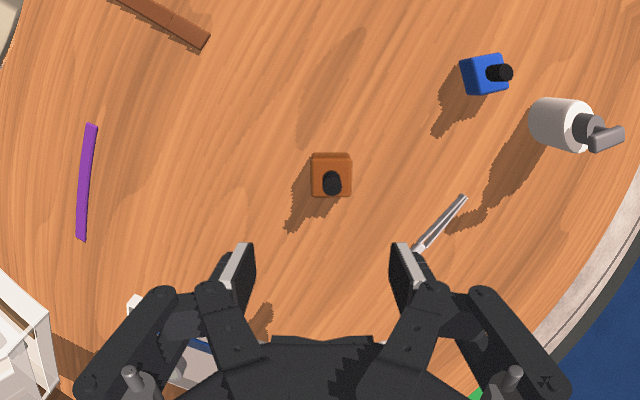

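The amber bottle is at (331,175), square to the gripper and about (564,7.5) mm. The tweezers are at (438,222). That was my last picture, so from here I check by numbers only.

Call:
{"fn": "servo_tool", "kwargs": {"motion": [{"rx":0,"ry":0,"rz":1,"dx":0.5,"dy":15,"dz":-5,"gripper":0.6},{"rx":0,"ry":0,"rz":1,"dx":0.5,"dy":15,"dz":-30,"gripper":0.6},{"rx":0,"ry":0,"rz":1,"dx":0.5,"dy":15,"dz":-55,"gripper":0.6},{"rx":0,"ry":0,"rz":1,"dx":0.5,"dy":15,"dz":-65,"gripper":0.6},{"rx":0,"ry":0,"rz":1,"dx":0.5,"dy":15,"dz":-65,"gripper":0.6}]}}

```text
t: 20.7
ee_pos: [0.5627, 0.0068, 0.0815]
tcp_rot: [-0.002, 0.507, 0.862, -0.001]
contact_force: [-1.0, -0.1, -0.5]
gripper_width: 0.8
grip_force: 0.0
```

```bash
python3 - <<'E'
from h import *
print(pose());p=grab("wrist")
o=env.regions_of(raw(p),"square_bottle");C=-np.array(p["R"]).T@np.array(p["t"])
for o in o[:2]:
    m=np.asarray(o["region"]).astype(np.uint8);print(round(o["confidence"],2),np.round(o["rect"]),rect3(p,m,0),rect3(p,m,.03))
    c=max(cv2.findContours(m,0,1)[0],key=cv2.contourArea)[:,0]
    P0=np.array([at(p,x,0)[:2] for x in c]);v=np.array([-np.sin(np.radians(29.3)),np.cos(np.radians(29.3))]);u=np.array([v[1],-v[0]])
    P3=np.array([at(p,x,.03)[:2] for x in c])
    print("near edge v",(P0@v).max()-.017,"u mid",((P3@u).max()+(P3@u).min())/2)
s=np.array(env.state()["ee_pos"][:2]);print("tcp v,u",s@v,s@u)
E
```

```text
t 20.70 tcp [562.7   6.8  81.5] close 29.1 tilt [-0.005  0.   ] width 0.800 grip 0.0 F [-1.  -0.1 -0.5]
0.92 [297. 189.  56.  63.] [569.5  -3.1  53.8  39.8 -61.9] [563.2   8.1  46.1  34.1 -61.9]
near edge v -0.27175025764842975 u mid 0.4951132772501824
0.64 [490.  65.  77.  54.] [658.  168.5  75.8  41.   43.5] [639.  155.   64.9  35.1  43.5]
near edge v -0.16934047621185588 u mid 0.6320808822080359
tcp v,u -0.27033658667130195 0.49584710631843765
```

It is aligned within 2 mm. I'm descending and gripping.

Call:
{"fn": "servo_tool", "kwargs": {"motion": [{"rx":0,"ry":0,"rz":0,"dx":0,"dy":-1,"dz":-20,"gripper":0.6},{"rx":0,"ry":0,"rz":0,"dx":0,"dy":-1,"dz":-40,"gripper":0.6},{"rx":0,"ry":0,"rz":0,"dx":0,"dy":-1,"dz":-52,"gripper":0.6},{"rx":0,"ry":0,"rz":0,"dx":0,"dy":-1,"dz":-58,"gripper":0.6},{"rx":0,"ry":0,"rz":0,"dx":0,"dy":-1,"dz":-58,"gripper":0.2}]}}

```text
t: 21.22
ee_pos: [0.5641, 0.0063, 0.0259]
tcp_rot: [-0.0, 0.506, 0.862, -0.0]
contact_force: [-0.5, -0.1, -0.8]
gripper_width: 0.678
grip_force: 0.0
```

Call:
{"fn": "servo_tool", "kwargs": {"motion": [{"rx":0,"ry":0,"rz":0,"dx":0,"dy":0,"dz":0,"gripper":0},{"rx":0,"ry":0,"rz":0,"dx":0,"dy":0,"dz":0,"gripper":-0.2},{"rx":0,"ry":0,"rz":0,"dx":0,"dy":0,"dz":0,"gripper":-0.4},{"rx":0,"ry":0,"rz":0,"dx":0,"dy":0,"dz":0,"gripper":-0.5},{"rx":0,"ry":0,"rz":0,"dx":0,"dy":0,"dz":0,"gripper":-0.5}]}}

```text
t: 21.63
ee_pos: [0.5654, 0.0064, 0.028]
tcp_rot: [0.001, 0.506, 0.862, 0.001]
contact_force: [0.4, -0.0, 5.9]
gripper_width: 0.392
grip_force: 31.6
```

Call:
{"fn": "servo_tool", "kwargs": {"motion": [{"rx":0,"ry":0,"rz":0,"dx":0,"dy":0,"dz":0,"gripper":-0.5},{"rx":0,"ry":0,"rz":0,"dx":0,"dy":0,"dz":12,"gripper":-0.5},{"rx":0,"ry":0,"rz":0,"dx":0,"dy":0,"dz":40,"gripper":-0.5},{"rx":0,"ry":0,"rz":0,"dx":0,"dy":0,"dz":75,"gripper":-0.5},{"rx":0,"ry":0,"rz":0,"dx":0,"dy":0,"dz":105,"gripper":-0.5}]}}

```text
t: 22.05
ee_pos: [0.564, 0.0064, 0.1336]
tcp_rot: [-0.0, 0.506, 0.862, 0.0]
contact_force: [1.1, 1.2, 0.2]
gripper_width: 0.39
grip_force: 30.9
```

```bash
python3 - <<'E'
from h import *
print(pose());p=grab("top");q=grab("side")
for g in(p,q):
    o=env.regions_of(raw(g),"dish")[0];m=np.asarray(o["region"]);C=-np.array(g["R"]).T@np.array(g["t"])
    print(round(o["confidence"],2),np.round(C,2),np.round(o["rect"]),rect3(g,m,.02))
E
```

```text
t 22.05 tcp [564.    6.4 133.6] close 29.2 tilt [-0.  0.] width 0.390 grip 30.9 F [1.1 1.2 0.2]
0.87 [0.42 0.01 0.8 ] [137. 180.  80.  78.] [490.5 268.6 152.7 150.9 -88.1]Traceback (most recent call last):
  File "<stdin>", line 4, in <module>
IndexError: list index out of range
```

Call:
{"fn": "servo_tool", "kwargs": {"motion": [{"rx":0,"ry":0,"rz":0,"dx":-6,"dy":20,"dz":0,"gripper":-0.5},{"rx":0,"ry":0,"rz":0,"dx":-16,"dy":52,"dz":0,"gripper":-0.5},{"rx":0,"ry":0,"rz":0,"dx":-26,"dy":87,"dz":0,"gripper":-0.5},{"rx":0,"ry":0,"rz":0,"dx":-37,"dy":122,"dz":0,"gripper":-0.5},{"rx":0,"ry":0,"rz":0,"dx":-48,"dy":158,"dz":0,"gripper":-0.5}]}}

```text
t: 22.67
ee_pos: [0.5146, 0.1654, 0.1294]
tcp_rot: [-0.001, 0.507, 0.862, -0.001]
contact_force: [0.7, -0.2, 0.0]
gripper_width: 0.387
grip_force: 30.9
```

Call:
{"fn": "servo_tool", "kwargs": {"motion": [{"rx":0,"ry":0,"rz":0,"dx":-11,"dy":36,"dz":0,"gripper":-0.5},{"rx":0,"ry":0,"rz":0,"dx":-22,"dy":72,"dz":0,"gripper":-0.5},{"rx":0,"ry":0,"rz":0,"dx":-33,"dy":108,"dz":0,"gripper":-0.5},{"rx":0,"ry":0,"rz":0,"dx":-38,"dy":127,"dz":-15,"gripper":-0.5},{"rx":0,"ry":0,"rz":0,"dx":-38,"dy":127,"dz":-40,"gripper":-0.5}]}}

```text
t: 23.08
ee_pos: [0.4773, 0.2956, 0.092]
tcp_rot: [0.0, 0.504, 0.864, 0.002]
contact_force: [1.1, -0.2, -0.7]
gripper_width: 0.395
grip_force: 30.9
```

Call:
{"fn": "servo_tool", "kwargs": {"motion": [{"rx":0,"ry":0,"rz":0,"dx":0,"dy":0,"dz":0,"gripper":-0.5},{"rx":0,"ry":0,"rz":0,"dx":0,"dy":0,"dz":0,"gripper":-0.5}]}}

```text
t: 23.25
ee_pos: [0.4767, 0.2905, 0.0887]
tcp_rot: [-0.002, 0.506, 0.862, -0.003]
contact_force: [0.2, -0.5, -0.1]
gripper_width: 0.391
grip_force: 30.8
```

```bash
python3 - <<'E'
from h import *
print(pose());p=grab("wrist");im=np.asarray(p["image"])
for n in("dish","square_bottle"):
    for o in env.regions_of(raw(p),n)[:2]:
        m=np.asarray(o["region"]);print(n,round(o["confidence"],2),np.round(o["rect"]),rect3(p,m,.02))
        if n=="dish":
            c=max(cv2.findContours(m.astype(np.uint8),0,1)[0],key=cv2.contourArea)[:,0]
            P=np.array([at(p,x,.02)[:2] for x in c if x[1]<200])
            from scipy.optimize import least_squares
            f=least_squares(lambda a:np.hypot(*(P-a[:2]).T)-.076,[.49,.27],loss="soft_l1",f_scale=.002);print("circle fit",f.x,f.cost,len(P))
E
```

```text
t 23.25 tcp [476.7 290.5  88.7] close 29.2 tilt [-0.006 -0.003] width 0.391 grip 30.8 F [ 0.2 -0.5 -0.1]
dish 0.62 [225. 144. 202. 186.] [481.1 285.3 151.7 108.8  29. ]
circle fit [0.49154596 0.2661912 ] 1.2369258131972961e-05 207
square_bottle 0.65 [284. 215.  74.  96.] [497.4 252.5  86.4  52.8 -60.7]
```

Call:
{"fn": "servo_tool", "kwargs": {"motion": [{"rx":0,"ry":0,"rz":0,"dx":1,"dy":0,"dz":-20,"gripper":-0.5},{"rx":0,"ry":0,"rz":0,"dx":1,"dy":0,"dz":-38,"gripper":-0.5},{"rx":0,"ry":0,"rz":0,"dx":1,"dy":0,"dz":-48,"gripper":-0.5},{"rx":0,"ry":0,"rz":0,"dx":1,"dy":0,"dz":-53,"gripper":-0.5},{"rx":0,"ry":0,"rz":0,"dx":1,"dy":0,"dz":-56,"gripper":-0.5}]}}

```text
t: 23.82
ee_pos: [0.4796, 0.2911, 0.0354]
tcp_rot: [0.0, 0.507, 0.862, 0.0]
contact_force: [-0.4, 0.5, -0.9]
gripper_width: 0.393
grip_force: 30.9
```

Call:
{"fn": "servo_tool", "kwargs": {"motion": [{"rx":0,"ry":0,"rz":0,"dx":0,"dy":0,"dz":0,"gripper":-0.5},{"rx":0,"ry":0,"rz":0,"dx":0,"dy":0,"dz":0,"gripper":-0.5}]}}

```text
t: 23.98
ee_pos: [0.4799, 0.2916, 0.0363]
tcp_rot: [0.0, 0.506, 0.862, 0.001]
contact_force: [-0.6, 0.1, 0.2]
gripper_width: 0.386
grip_force: 30.9
```

Call:
{"fn": "servo_tool", "kwargs": {"motion": [{"rx":0,"ry":0,"rz":0,"dx":0,"dy":0,"dz":-2,"gripper":-0.5},{"rx":0,"ry":0,"rz":0,"dx":0,"dy":0,"dz":-4,"gripper":-0.5},{"rx":0,"ry":0,"rz":0,"dx":0,"dy":0,"dz":-4,"gripper":-0.5},{"rx":0,"ry":0,"rz":0,"dx":0,"dy":0,"dz":-4,"gripper":-0.5}]}}

```text
t: 24.32
ee_pos: [0.4798, 0.2917, 0.032]
tcp_rot: [0.0, 0.506, 0.862, 0.001]
contact_force: [0.6, 1.1, 2.4]
gripper_width: 0.394
grip_force: 31.1
```

Call:
{"fn": "servo_tool", "kwargs": {"motion": [{"rx":0,"ry":0,"rz":0,"dx":0,"dy":0,"dz":0,"gripper":-0.3},{"rx":0,"ry":0,"rz":0,"dx":0,"dy":0,"dz":0,"gripper":0},{"rx":0,"ry":0,"rz":0,"dx":0,"dy":0,"dz":0,"gripper":0.1},{"rx":0,"ry":0,"rz":0,"dx":0,"dy":0,"dz":0,"gripper":0.1},{"rx":0,"ry":0,"rz":0,"dx":0,"dy":0,"dz":10,"gripper":0.1}]}}

```text
t: 24.73
ee_pos: [0.4779, 0.2907, 0.0393]
tcp_rot: [-0.001, 0.506, 0.862, -0.002]
contact_force: [-0.5, -0.2, -0.5]
gripper_width: 0.551
grip_force: 0.0
```

Call:
{"fn": "servo_tool", "kwargs": {"motion": [{"rx":0,"ry":0,"rz":0,"dx":0,"dy":0,"dz":20,"gripper":0.1},{"rx":0,"ry":0,"rz":0,"dx":0,"dy":0,"dz":50,"gripper":0.1},{"rx":0,"ry":0,"rz":0,"dx":0,"dy":0,"dz":85,"gripper":0.1},{"rx":0,"ry":0,"rz":-4,"dx":10,"dy":-20,"dz":115,"gripper":0.1},{"rx":0,"ry":0,"rz":-8,"dx":25,"dy":-50,"dz":125,"gripper":0.1}]}}

```text
t: 25.15
ee_pos: [0.5053, 0.2434, 0.173]
tcp_rot: [0.002, 0.565, 0.825, 0.004]
contact_force: [0.5, -0.4, 0.8]
gripper_width: 0.553
grip_force: 0.0
```

```bash
python3 - <<'E'
from h import *
print(pose());p=grab("top");q=grab("wrist")
for n in("square_bottle","tweezers"):
  for g in(p,q):
    for o in env.regions_of(raw(g),n)[:3]:
        m=np.asarray(o["region"]);print(n,round(o["confidence"],2),np.round(o["rect"]),rect3(g,m,.0))
E
```

```text
t 25.15 tcp [505.3 243.4 173. ] close 21.2 tilt [0.008 0.004] width 0.553 grip 0.0 F [ 0.5 -0.4  0.8]
square_bottle 0.86 [225. 131.  28.  25.] [645.  160.3  45.5  37.4  45.1]
square_bottle 0.52 [170. 221.  12.  11.] [473.6 282.7  23.   13.1 -12.5]
square_bottle 0.73 [290.  93.  41.  40.] [479.1 290.1  38.9  38.6 -61.6]
square_bottle 0.58 [407. 263.  10.  15.] [648.9 166.7  23.4   6.9 -39.6]
```

Call:
{"fn": "servo_tool", "kwargs": {"motion": [{"rx":0,"ry":0,"rz":-6,"dx":20,"dy":-30,"dz":0,"gripper":0},{"rx":0,"ry":0,"rz":-12,"dx":40,"dy":-60,"dz":0,"gripper":0},{"rx":0,"ry":0,"rz":-18,"dx":61,"dy":-90,"dz":0,"gripper":0},{"rx":0,"ry":0,"rz":-24,"dx":82,"dy":-120,"dz":0,"gripper":0},{"rx":0,"ry":0,"rz":-29,"dx":103,"dy":-150,"dz":0,"gripper":0}]}}

```text
t: 25.87
ee_pos: [0.6074, 0.0911, 0.1653]
tcp_rot: [-0.001, 0.755, 0.656, -0.001]
contact_force: [0.3, 0.7, -0.0]
gripper_width: 0.5
grip_force: 0.0
```

Call:
{"fn": "servo_tool", "kwargs": {"motion": [{"rx":0,"ry":0,"rz":0,"dx":20,"dy":-28,"dz":-5,"gripper":0},{"rx":0,"ry":0,"rz":0,"dx":40,"dy":-56,"dz":-15,"gripper":-0.3},{"rx":0,"ry":0,"rz":0,"dx":60,"dy":-80,"dz":-30,"gripper":-0.3},{"rx":0,"ry":0,"rz":0,"dx":77,"dy":-92,"dz":-45,"gripper":-0.3},{"rx":0,"ry":0,"rz":0,"dx":77,"dy":-92,"dz":-60,"gripper":-0.3}]}}

```text
t: 26.28
ee_pos: [0.6855, -0.0028, 0.1037]
tcp_rot: [-0.0, 0.754, 0.656, -0.001]
contact_force: [-0.7, 0.5, -0.4]
gripper_width: 0.35
grip_force: 0.0
```

```bash
python3 - <<'E'
from h import *
print(pose());q=grab("wrist")
for o in env.regions_of(raw(q),"tweezers")[:3]:
    m=np.asarray(o["region"]);print(round(o["confidence"],2),np.round(o["rect"]),rect3(q,m,.005),m.sum())
for o in env.spot_point(raw(q),"tweezers")[:2]: print(o["confidence"],np.round(at(q,o["location"],.0)[:2],4))
E
```

```text
t 26.28 tcp [685.5  -2.8 103.7] close -7.9 tilt [-0.002 -0.001] width 0.350 grip 0.0 F [-0.7  0.5 -0.4]
0.61 [314. 126.  16. 124.] [684.8   1.9  97.5  10.7  81.5] 1037
0.93 [0.6861 0.0031]
```

Call:
{"fn": "servo_tool", "kwargs": {"motion": [{"rx":0,"ry":0,"rz":-0.5,"dx":-0.5,"dy":3,"dz":-30,"gripper":-0.3},{"rx":0,"ry":0,"rz":-0.5,"dx":-0.5,"dy":3,"dz":-55,"gripper":-0.3},{"rx":0,"ry":0,"rz":-0.5,"dx":-0.5,"dy":3,"dz":-75,"gripper":-0.3},{"rx":0,"ry":0,"rz":-0.5,"dx":-0.5,"dy":3,"dz":-83,"gripper":-0.3},{"rx":0,"ry":0,"rz":-0.5,"dx":-0.5,"dy":3,"dz":-84,"gripper":-0.3}]}}

```text
t: 26.85
ee_pos: [0.6827, 0.0036, 0.021]
tcp_rot: [-0.001, 0.756, 0.654, -0.001]
contact_force: [-0.3, 0.1, 0.9]
gripper_width: 0.349
grip_force: 0.0
```

Call:
{"fn": "servo_tool", "kwargs": {"motion": [{"rx":0,"ry":0,"rz":0,"dx":0,"dy":0,"dz":0,"gripper":-0.6},{"rx":0,"ry":0,"rz":0,"dx":0,"dy":0,"dz":0,"gripper":-0.8},{"rx":0,"ry":0,"rz":0,"dx":0,"dy":0,"dz":0,"gripper":-1},{"rx":0,"ry":0,"rz":0,"dx":0,"dy":0,"dz":0,"gripper":-1},{"rx":0,"ry":0,"rz":0,"dx":0,"dy":0,"dz":0,"gripper":-1}]}}

```text
t: 27.27
ee_pos: [0.685, 0.0026, 0.0248]
tcp_rot: [0.001, 0.757, 0.654, 0.002]
contact_force: [-0.9, 1.5, 7.0]
gripper_width: 0.081
grip_force: 30.2
```

Call:
{"fn": "servo_tool", "kwargs": {"motion": [{"rx":0,"ry":0,"rz":0,"dx":0,"dy":0,"dz":6,"gripper":-1},{"rx":0,"ry":0,"rz":0,"dx":0,"dy":0,"dz":25,"gripper":-1},{"rx":0,"ry":0,"rz":0,"dx":0,"dy":0,"dz":55,"gripper":-1},{"rx":0,"ry":0,"rz":0,"dx":0,"dy":0,"dz":85,"gripper":-1},{"rx":0,"ry":0,"rz":0,"dx":0,"dy":0,"dz":100,"gripper":-1}]}}

```text
t: 27.68
ee_pos: [0.6851, 0.0022, 0.1275]
tcp_rot: [0.002, 0.757, 0.654, 0.002]
contact_force: [0.2, 0.4, 1.2]
gripper_width: 0.078
grip_force: 29.3
```

```bash
python3 - <<'E'
from h import *
print(pose());q=grab("wrist");s=grab("side")
for g in(q,s):
  for o in env.regions_of(raw(g),"tweezers")[:3]:
    m=np.asarray(o["region"]);print(round(o["confidence"],2),np.round(o["rect"]),rect3(g,m,.107),m.sum())
E
```

```text
t 27.68 tcp [685.1   2.2 127.5] close -8.3 tilt [ 0.006 -0.   ] width 0.078 grip 29.3 F [0.2 0.4 1.2]
0.6 [314. 159.  17. 160.] [689.4  28.6  42.8   8.4  81.6] 1478
```

Call:
{"fn": "servo_tool", "kwargs": {"motion": [{"rx":0,"ry":0,"rz":-5,"dx":-15,"dy":20,"dz":0,"gripper":-1},{"rx":0,"ry":0,"rz":-11,"dx":-35,"dy":47,"dz":0,"gripper":-1},{"rx":0,"ry":0,"rz":-17,"dx":-55,"dy":74,"dz":0,"gripper":-1},{"rx":0,"ry":0,"rz":-23,"dx":-75,"dy":101,"dz":0,"gripper":-1},{"rx":0,"ry":0,"rz":-29,"dx":-95,"dy":128,"dz":0,"gripper":-1}]}}

```text
t: 28.3
ee_pos: [0.5866, 0.1312, 0.1198]
tcp_rot: [-0.001, 0.897, 0.441, -0.002]
contact_force: [0.4, 0.8, -0.4]
gripper_width: 0.075
grip_force: 29.3
```

Call:
{"fn": "servo_tool", "kwargs": {"motion": [{"rx":0,"ry":0,"rz":-6,"dx":-20,"dy":27,"dz":0,"gripper":-1},{"rx":0,"ry":0,"rz":-12,"dx":-40,"dy":54,"dz":0,"gripper":-1},{"rx":0,"ry":0,"rz":-18,"dx":-60,"dy":80,"dz":0,"gripper":-1},{"rx":0,"ry":0,"rz":-23.5,"dx":-78,"dy":103,"dz":0,"gripper":-1},{"rx":0,"ry":0,"rz":-23.5,"dx":-86,"dy":114,"dz":0,"gripper":-1}]}}

```text
t: 28.72
ee_pos: [0.4998, 0.2464, 0.1202]
tcp_rot: [-0.0, 0.968, 0.251, -0.002]
contact_force: [0.1, -0.1, -0.1]
gripper_width: 0.078
grip_force: 29.3
```

Call:
{"fn": "servo_tool", "kwargs": {"motion": [{"rx":0,"ry":0,"rz":0,"dx":0,"dy":0,"dz":-10,"gripper":-1},{"rx":0,"ry":0,"rz":0,"dx":0,"dy":0,"dz":-25,"gripper":-1},{"rx":0,"ry":0,"rz":0,"dx":0,"dy":0,"dz":-35,"gripper":-1},{"rx":0,"ry":0,"rz":0,"dx":0,"dy":0,"dz":-35,"gripper":-1}]}}

```text
t: 29.05
ee_pos: [0.5016, 0.2427, 0.0832]
tcp_rot: [0.001, 0.968, 0.252, -0.003]
contact_force: [-0.9, 0.6, -0.6]
gripper_width: 0.072
grip_force: 29.3
```

```bash
python3 - <<'E'
from h import *
print(pose());q=grab("wrist");z=env.state()["ee_pos"][2]
for o in env.regions_of(raw(q),"tweezers")[:2]:
    m=np.asarray(o["region"]);P=np.argwhere(m)
    a,b=P[P[:,0].argmin()],P[P[:,0].argmax()]
    print(round(o["confidence"],2),np.round(o["rect"]),[np.round(at(q,x[::-1],z-.018)*1000) for x in(a,b)])
for o in env.regions_of(raw(q),"square_bottle")[:2]:
    print(round(o["confidence"],2),np.round(o["rect"]),rect3(q,np.asarray(o["region"]),.004))
E
```

```text
t 29.05 tcp [501.6 242.7  83.2] close -60.8 tilt [-0.006 -0.003] width 0.072 grip 29.3 F [-0.9  0.6 -0.6]
0.7 [313. 156.  19. 162.] [array([544., 268.,  67.]), array([459., 223.,  67.])]
0.94 [494.  83.  70.  55.] [650.6 139.3  72.6  41.1 -47.3]
0.55 [208. 181.  59.  65.] [467.  293.1  51.6  45.4  28.8]
```

Call:
{"fn": "servo_tool", "kwargs": {"motion": [{"rx":0,"ry":0,"rz":0,"dx":0,"dy":0,"dz":-20,"gripper":-1},{"rx":0,"ry":0,"rz":0,"dx":0,"dy":0,"dz":-38,"gripper":-1},{"rx":0,"ry":0,"rz":0,"dx":0,"dy":0,"dz":-48,"gripper":-1},{"rx":0,"ry":0,"rz":0,"dx":0,"dy":0,"dz":-52,"gripper":-1},{"rx":0,"ry":0,"rz":0,"dx":0,"dy":0,"dz":-52,"gripper":-1}]}}

```text
t: 29.62
ee_pos: [0.5027, 0.2441, 0.0348]
tcp_rot: [0.0, 0.968, 0.252, -0.001]
contact_force: [0.6, -0.6, 0.2]
gripper_width: 0.072
grip_force: 29.3
```

Call:
{"fn": "servo_tool", "kwargs": {"motion": [{"rx":0,"ry":0,"rz":0,"dx":0,"dy":0,"dz":-1,"gripper":-1},{"rx":0,"ry":0,"rz":0,"dx":0,"dy":0,"dz":-3,"gripper":-1},{"rx":0,"ry":0,"rz":0,"dx":0,"dy":0,"dz":-3,"gripper":-1},{"rx":0,"ry":0,"rz":0,"dx":0,"dy":0,"dz":-3,"gripper":-1}]}}

```text
t: 29.95
ee_pos: [0.5031, 0.2445, 0.0329]
tcp_rot: [-0.0, 0.968, 0.252, 0.0]
contact_force: [0.6, 1.1, -0.8]
gripper_width: 0.078
grip_force: 29.3
```

Call:
{"fn": "servo_tool", "kwargs": {"motion": [{"rx":0,"ry":0,"rz":0,"dx":0,"dy":0,"dz":-2,"gripper":-1},{"rx":0,"ry":0,"rz":0,"dx":0,"dy":0,"dz":-3,"gripper":-1},{"rx":0,"ry":0,"rz":0,"dx":0,"dy":0,"dz":-3,"gripper":-1},{"rx":0,"ry":0,"rz":0,"dx":0,"dy":0,"dz":-3,"gripper":-1}]}}

```text
t: 30.28
ee_pos: [0.5028, 0.2444, 0.0292]
tcp_rot: [0.0, 0.968, 0.252, -0.0]
contact_force: [-0.3, 1.0, -0.1]
gripper_width: 0.076
grip_force: 29.3
```

Call:
{"fn": "servo_tool", "kwargs": {"motion": [{"rx":0,"ry":0,"rz":0,"dx":0,"dy":0,"dz":-1,"gripper":-1},{"rx":0,"ry":0,"rz":0,"dx":0,"dy":0,"dz":-1.5,"gripper":-1},{"rx":0,"ry":0,"rz":0,"dx":0,"dy":0,"dz":-1.5,"gripper":-1}]}}

```text
t: 30.53
ee_pos: [0.503, 0.2445, 0.0288]
tcp_rot: [0.0, 0.968, 0.252, 0.0]
contact_force: [-3.4, -1.8, 6.2]
gripper_width: 0.078
grip_force: 30.8
```

Contact with the floor. I'm releasing and backing off.

Call:
{"fn": "servo_tool", "kwargs": {"motion": [{"rx":0,"ry":0,"rz":0,"dx":0,"dy":0,"dz":0,"gripper":-0.8},{"rx":0,"ry":0,"rz":0,"dx":0,"dy":0,"dz":0,"gripper":-0.6},{"rx":0,"ry":0,"rz":0,"dx":0,"dy":0,"dz":0,"gripper":-0.6},{"rx":0,"ry":0,"rz":0,"dx":0,"dy":0,"dz":0,"gripper":-0.6},{"rx":0,"ry":0,"rz":0,"dx":0,"dy":0,"dz":10,"gripper":-0.6}]}}

```text
t: 30.95
ee_pos: [0.5015, 0.2439, 0.0359]
tcp_rot: [0.0, 0.968, 0.252, -0.002]
contact_force: [-0.1, -0.3, -0.7]
gripper_width: 0.205
grip_force: 0.0
```

Call:
{"fn": "servo_tool", "kwargs": {"motion": [{"rx":0,"ry":0,"rz":0,"dx":0,"dy":0,"dz":25,"gripper":-0.6},{"rx":0,"ry":0,"rz":0,"dx":0,"dy":0,"dz":60,"gripper":-0.6},{"rx":0,"ry":0,"rz":0,"dx":0,"dy":0,"dz":100,"gripper":-0.6},{"rx":0,"ry":0,"rz":0,"dx":-10,"dy":-30,"dz":130,"gripper":-0.6},{"rx":0,"ry":0,"rz":0,"dx":-20,"dy":-65,"dz":150,"gripper":-0.6}]}}

```text
t: 31.37
ee_pos: [0.4838, 0.1817, 0.1913]
tcp_rot: [-0.0, 0.967, 0.253, 0.003]
contact_force: [0.6, -0.9, 0.8]
gripper_width: 0.201
grip_force: 0.0
```

Call:
{"fn": "servo_tool", "kwargs": {"motion": [{"rx":0,"ry":0,"rz":0,"dx":-10,"dy":-35,"dz":0,"gripper":-0.6},{"rx":0,"ry":0,"rz":0,"dx":-20,"dy":-70,"dz":0,"gripper":-0.6},{"rx":0,"ry":0,"rz":0,"dx":-20,"dy":-100,"dz":0,"gripper":-0.6},{"rx":0,"ry":0,"rz":0,"dx":-20,"dy":-120,"dz":0,"gripper":-0.6},{"rx":0,"ry":0,"rz":0,"dx":-20,"dy":-120,"dz":0,"gripper":-0.6}]}}

```text
t: 31.78
ee_pos: [0.4632, 0.0579, 0.188]
tcp_rot: [0.001, 0.968, 0.25, 0.001]
contact_force: [-0.2, 0.8, -0.8]
gripper_width: 0.202
grip_force: 0.0
```

```bash
python3 - <<'E'
from h import *
print(pose());p=grab("top");w=grab("wrist");s=grab("side")
for nm,g in(("top",p),("wrist",w),("side",s)):
  for n,z in(("tweezers",.008),("square_bottle",.004),("tall_bottle",.004),("tin",.028),("file",.009),("lotion",0),("cream_jar",0)):
    if nm!="top" and n in("lotion","cream_jar"):continue
    for o in env.regions_of(raw(g),n)[:3]:
        print(nm,n,round(o["confidence"],2),np.round(o["rect"]),rect3(g,np.asarray(o["region"]),z))
E
```

```text
t 31.78 tcp [463.2  57.9 188. ] close -61.0 tilt [ 0.001 -0.001] width 0.202 grip 0.0 F [-0.2  0.8 -0.8]
top square_bottle 0.69 [148. 215.  22.  19.] [478.9 309.3  39.6  29.1   2.8]
top tall_bottle 0.78 [467. 156.  22.  20.] [ 597.  -324.7   61.3   26.3  -63.6]
top tin 0.59 [469. 202.  30.  28.] [ 495.7 -325.    54.    46.3  -78.5]
top file 0.94 [440. 162.  26.  74.] [ 529.6 -265.1  149.5   20.1    9.1]
top file 0.94 [353. 301.  72.  14.] [ 322.2 -135.3  147.9   18.2  -84.4]
top file 0.68 [272. 259.  18.  68.] [346.5  68.9 127.5  19.7  -7.3]
top lotion 0.62 [217.  70.  30.  40.] [753.6 177.4  86.8  49.7  27.1]
top cream_jar 0.88 [386.  77.  34.  35.] [ 751.3 -172.9   78.5   58.7  -27. ]
wrist tweezers 0.73 [178.  18.  12.  88.] [503.9 245.   94.9  13.2  28.3]
wrist square_bottle 0.71 [108.  47.  45.  34.] [473.8 309.8  64.8  40.  -61. ]
wrist tall_bottle 0.57 [578. 222.  48.  33.] [ 599.3 -388.7  176.4   30.6  -80.8]
wrist tin 0.78 [545. 267.  28.  33.] [ 498.3 -318.    78.5   45.3   82.8]
wrist file 0.85 [518. 199.  62.  94.] [ 529.4 -267.4  151.3   23.1    9.7]
wrist file 0.74 [240. 214.  60.  70.] [354.1  67.9 114.1  18.8  -7.3]
side tweezers 0.58 [262. 153.  27.  14.] [506.6 247.1  91.3  17.5  30. ]
side square_bottle 0.8 [256. 138.  14.  22.] [486.7 328.4  98.   44.7  80.1]
side square_bottle 0.72 [327. 158.  16.  19.] [652.2 187.8 111.5  42.3  72.2]
side tin 0.64 [326. 302.  25.  34.] [ 494.8 -342.5   63.7   49.1   74.1]
side file 0.94 [216. 242.  22.  55.] [ 323.3 -142.8  152.1   17.7  -84.5]
side file 0.78 [190. 206.  63.  11.] [336.   61.  143.6  22.3  -7.5]
side file 0.77 [306. 278.  75.  33.] [ 531.3 -270.2  149.1   21.9    9.8]
```

The top mask of the square bottle looks offset, so I'm projecting the model at the expected pose and comparing.

```bash
python3 - <<'E'
from h import *
def proj(p,X):
    c=np.array(p["R"])@X+np.array(p["t"]);
    if p["fish"]:
        r=np.hypot(c[0],c[1]);th=np.arctan2(r,c[2]);s=th/r;x,y=c[0]*s,c[1]*s
    else: x,y=c[:2]/c[2]
    return p["cx"]+p["fx"]*x,p["cy"]+p["fy"]*y
def box(p,x,y,a,parts):
    P=[]
    for r,z0,z1,sq in parts:
        for t in (np.arange(4)*90+45 if sq else np.arange(0,360,15)):
            for z in(z0,z1): P.append(proj(p,np.array([x+r*np.cos(np.radians(t+a)),y+r*np.sin(np.radians(t+a)),z])))
    P=np.array(P);l=P.min(0);return np.round([*l,*(P.max(0)-l)])
sq=[(.024,.004,.034,1),(.0075,.034,.058,0)];tb=[(.013,.004,.054,0),(.0075,.054,.089,0)];ti=[(.024,.004,.028,0)]
for nm in("top","wrist","side"):
    p=grab(nm)
    print(nm,"sq exp",box(p,.4785,.2905,29,sq),"tall exp",box(p,.588,-.3125,0,tb),"tin exp",box(p,.496,-.332,0,ti))
    for n in("square_bottle","tall_bottle","tin"):print("  ",n,[list(np.round(o["rect"])) for o in env.regions_of(raw(p),n)[:2]])
E
```

```text
top sq exp [151. 210.  30.  25.] tall exp [465. 156.  28.  20.] tin exp [471. 202.  29.  25.]
   square_bottle [[np.float64(151.0), np.float64(214.0), np.float64(16.0), np.float64(18.0)], [np.float64(225.0), np.float64(131.0), np.float64(27.0), np.float64(24.0)]]
   tall_bottle [[np.float64(464.0), np.float64(158.0), np.float64(27.0), np.float64(19.0)]]
   tin [[np.float64(471.0), np.float64(200.0), np.float64(24.0), np.float64(29.0)], [np.float64(219.0), np.float64(71.0), np.float64(26.0), np.float64(39.0)]]
wrist sq exp [111.  45.  47.  37.] tall exp [578. 218.  47.  38.] tin exp [543. 267.  32.  35.]
   square_bottle [[np.float64(109.0), np.float64(46.0), np.float64(45.0), np.float64(32.0)]]
   tall_bottle [[np.float64(578.0), np.float64(220.0), np.float64(49.0), np.float64(35.0)], [np.float64(498.0), np.float64(177.0), np.float64(119.0), np.float64(144.0)]]
   tin [[np.float64(544.0), np.float64(267.0), np.float64(28.0), np.float64(33.0)], [np.float64(106.0), np.float64(0.0), np.float64(120.0), np.float64(135.0)]]
side sq exp [253. 137.  18.  23.] tall exp [373. 268.  16.  42.] tin exp [322. 304.  27.  30.]
   square_bottle [[np.float64(329.0), np.float64(152.0), np.float64(14.0), np.float64(24.0)], [np.float64(256.0), np.float64(138.0), np.float64(14.0), np.float64(22.0)]]
   tall_bottle [[np.float64(372.0), np.float64(271.0), np.float64(18.0), np.float64(39.0)]]
   tin [[np.float64(327.0), np.float64(304.0), np.float64(23.0), np.float64(31.0)]]
```

Everything matches the expected upright poses in all three views, so I'm handing in.

```bash
python3 -c "
from h import *
print(env.sign_off())"
```

```text
the job is handed in; nothing more can be done
None
```

I handed in both kits at about 32 s: the file, tin and tall bottle are in the tray, and the tweezers and square bottle are in the dish; camera checks matched the intended poses, but the hand-in returned no verdict.

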